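# Slide the tray of rinsed cyclone parts over the gap into the drying dock

### The arm

A 7-joint arm with a two-finger parallel gripper is mounted at the origin on the work surface. World frame = base frame: x ahead of the robot, y to its left, z up, the work surface at z = 0. Lengths are in mm, angles in degrees, forces in N, time in s.
With the tool pointing down it reaches from about 400 to 875 mm from the base axis. Payload 4.4 kg.
Tool frame: the origin (TCP) lies at the centre of the arm's flange, where the gripper is bolted on; the fingertips stand 173 mm ahead of it and the grasp point (between the pads) lies 155 mm ahead of it; z points along the fingers, y is the line along which they close (so a half turn about z gives the same grasp; the last joint's range is limited). The gripper opens to 85 mm and grips with 20 to 120 N. Pads are 22 mm wide; open, the fingers measure 114 mm over their backs; the gripper's body (76 mm by 85 mm) begins 54 mm behind the grasp point. The pads swing forward as they close: fully open they stand 13 mm farther back than shut.
Start: joints at [65.787, 36.005, 2.206, 86.941, -1.547, 57.084, -1.146], TCP at [227.052, -609.067, 404.713] pointing down, gripper open.
Joint ranges: [-175.42, 175.42], [-21.48, 121.26], [-71.46, 75.88], [10.55, 141.38], [-63.04, 243.04], [13.31, 113.54], [-168.57, 168.57]. Speed limits (degrees/s): [147.25, 147.25, 180, 180, 180, 180, 180].

### API

Orientations are given as [roll, pitch, yaw] about the fixed x, y, z axes, in that order (R = Rz(yaw) Ry(pitch) Rx(roll)).
In Python, from station import robot, imaging gives the robot as it stands. The module is installed in compiled form; this text tells all that it offers.
- The arm moves only by the tool apply_moves, never from a script. Its argument "motion" is a list of rows, each an object with "xyz": the shift along the tool's x, y, z in mm, a list of three; "dr": the turn, a rotation vector about the tool's x, y, z in rad, a list of three; "jaw": the opening, from -1 (shut) to 1 (fully open). In form: [{"xyz": [tx, ty, tz], "dr": [ax, ay, az], "jaw": jaw}, ...]. A call has 1 to 12 rows; each row is the pose to reach, as a shift and turn from the pose commanded when the call began, along the tool's axes at that moment; what a row does not reach only later rows make up. A row lasts 1/12 s, in which the tool goes at most 41.7 mm and 7.16 degrees, less where a joint would pass 70% of its speed; a pose out of reach is approached as far as the arm can. A call with a gripper value outside its range is refused whole. The fingers move at their own pace and stop on an object; "squeeze" is the grip in N (left out, the last holds). Time passes only in rows, so rows that repeat a pose let the fingers close. It gives the time, the measured TCP pose, the force, the opening and the grip force at its end, in the units of the state.
- robot.state(): the state, without advancing time (a new reading comes with each control period).
- imaging.capture(name): name is "side" or "top" or "wrist"; returns a dict with "frame" (480x640x3 uint8, red, green, blue), "depth" (480x640 float32, mm along the optical axis (not along the pixel's ray), 0 where there is no reading), "mtx" (3x3 intrinsics, pixels), "extrinsics" (4x4, takes a point from world to camera coordinates). Camera axes: x right, y up, looking along -z (the intrinsics and any distortion apply to the point x, -y, -z); pixel columns grow to the right and rows downward; lengths in mm; the calibration is good to about 2 mm. A picture is of the moment at which its call begins.
- robot.job_done(): hands the job in; it is judged then, once.
The state is a dict: "clock": time; "q": joint angles; "qvel": joint speeds; "tau": joint torques, N m; "eef_pos": TCP position; "tool_rot": TCP orientation; "wrist_force": force on the tool from outside, world axes, zero at the start; "moment": the same for the moment, N m; "width": opening from 0.0 (shut) to 1.0 (fully open); "grasp_force": force on a finger pad.
Only numpy, scipy, OpenCV 4.12 (cv2) and the standard library are available. Lean on these libraries where they do the work, as an engineer would, in place of code of your own. Each camera call takes 0.05 s, during which the arm holds its last target. There are 200 camera calls.

### The job

Slide the loaded aluminium tray off the drainer, straight across the open gap and into the drying dock until its nose is fully home against the two rubber stops, then swing the steel keeper fully shut behind it. Keep the tray level all the way: bear down lightly on its open rear end while you draw it over, and once the nose rests on the dock take the weight off and push from behind, so that neither end sags. The sheet is thin, so use light fingertip force only and never pinch or lift it; keep the rinsed parts standing in it and leave the brush, bottle, jar and cup where they are.

Things in the scene. Friction and masses are not known exactly. Their poses are not given: they have to be found in the camera images.
- tray: aluminium sheet tray, 0.25 kg, 170 wide (x), 250 long (y): floor 2.5 thick, front and side walls 28 high, rear (-y) end open, just the floor's edge. Thin: it dents above 20 N of total finger force, so even the lightest pinch spoils it and it must be touched at a crawl (under 10 mm/s). Origin: centre of its underside; +y is the way of travel, z up. Starts on the drainer's glides
- tray_nose (a point): lower edge of the tray's front (+y) wall, middle: (0, 125, 0) in the tray frame. The tray is nose-heavy: pushed freely it tips off the drainer before the nose reaches the dock
- tray_heel (a point): bare spot on top of the tray's floor, middle of the open rear end: (0, -101, 2.5) in the tray frame; bare from the rear edge to 43 ahead of it. Closed fingertips bearing down here with 8 to 12 N hold the tray level and draw it along by friction. Once the rear is past the drainer it has no support and pressing here tips the tray back
- tray_rear (a point): middle of the tray's rear edge (2.5 thick), half-way up it: (0, -125, 1.25) in the tray frame; push here from behind, fingertips lower than the floor's top, to send it home
- drainer: dark drainer stand, fixed, 212 wide, 330 long, on levelling feet. Its two white nylon glides (20 wide, 110 apart) stand 6 above the deck, tops 60 to 68 above the bench (60 above this origin); side rails stand 12 above the glides, 8 in all wider than the tray. Origin: under the middle of the edge facing the gap; +y points across the gap to the dock
- drainer_edge (a point): middle of the drainer's gap edge at glide height; axes as the drainer. Nylon glides and guides are slippery (friction about 0.2)
- dock_mouth (a point): middle of the drying dock's mouth edge at glide height, 115 to 135 beyond the drainer's edge, level with it within 1; +y points into the dock. The first 15 of its glides ramp up by 3; its side guides (12 above the glides) flare by 12 a side over the first 40 and leave 7 in all beside the tray. A drip gutter 18 high lies in the gap
- dock_stop (a point): middle of the faces of the two fixed rubber end stops at glide height, 248 beyond the mouth; axes as the dock. Tray home = tray_nose here; its rear edge then stands 2 out of the mouth. A white blower housing, 105 above the glides, begins 14 behind the faces
- keeper (a joint): steel keeper: turn-bar 95 long, 8 wide, from 4 below to 6 above the glide tops, on an upright pivot on the dock's front, +x corner. 0: points to the dock's -y, beside the tray's path; negative: further out; 1.571 (end stop): shut across the mouth, 3 behind the rear edge of a tray that is home. Closes clockwise seen from above; stays where left, friction 0.05 N m
- keeper_peg (a point): top of the keeper's red upright peg, 12 diameter, 6 to 41 above the glide tops, 80 from the pivot; pushing it closes the keeper
- keeper_pivot (a point): keeper's pivot axis, 6 above the glide tops, 9 out from the mouth; axes as the dock
- shroud: rinsed clear cyclone shroud, about 0.5 kg, 92 diameter, 124 high, standing in the front of the tray; origin: centre of its underside
- prefilter_wet: rinsed blue round mesh prefilter, 82 diameter, 20 high, lying in the tray behind the shroud; origin: centre of its underside
- brush: slim grey dusting brush, 195 long, 14 high, lying on the bench beyond the dock; bystander; origin: underside, where handle and head meet; bristles to its +y
- bottle: pale bottle, 64 diameter, 190 high; bystander
- jar: white jar with blue lid, 60 diameter, 55 high; bystander
- beaker: white ceramic cup, 76 diameter, 90 high; bystander
There are look-alikes about, which are no part of the job. Leave any brown look-alike of the shroud alone.

How it is judged:
By the outcome, as a careful person would: the job done as asked, in the order asked, and still so for the second after the job is handed in, with the robot touching nothing.
It also fails if it takes over 72 s, if anything falls off the work surface, if the arm or the gripper's body presses on something with over 40 N, if the wrist force passes 120 N, or if a joint passes its speed limit or range.

## Working session

There is one attempt and no reset: what is moved stays moved. The work goes in short steps, Python scripts to look and compute and a tool call to move; the robot and the scene stay as the last step left them, time stands still between calls to the robot, and variables do not carry over. Pictures are saved under pics/ and viewed, at most 10 in all, crops included, and the job is handed in when it is done.

Besides the shell and the picture viewer there is one more tool, called by a JSON object that holds its "api" and its "payload". apply_moves: Moves the arm, as the interface text tells. Its arguments: {"type":"object","properties":{"motion":{"type":"array","items":{"type":"object","properties":{"xyz":{"type":"array","items":{"type":"number"}},"dr":{"type":"array","items":{"type":"number"}},"jaw":{"type":"number"}}}},"squeeze":{"type":"number"}},"required":["motion"]}

```bash
mkdir -p pics
cat > h.py <<'E'
import numpy as np, cv2
from station import robot, imaging
def cap(n):
    c=imaging.capture(n); np.savez('pics/'+n+'.npz',**c); return c
def save(c,name,crop=None,s=1):
    f=c['frame'][:,:,::-1]
    if crop: x0,y0,x1,y1=crop; f=f[y0:y1,x0:x1]
    cv2.imwrite('pics/'+name,cv2.resize(f,None,fx=s,fy=s,interpolation=cv2.INTER_CUBIC))
def ray(c,u,v):
    K=c['mtx'];E=c['extrinsics'];d=np.array([(u-K[0,2])/K[0,0],-(v-K[1,2])/K[1,1],-1.])
    R=E[:3,:3];return -R.T@E[:3,3],R.T@d
def px(c,u,v,z=None):
    o,d=ray(c,u,v)
    if z is None:
        t=c['depth'][int(round(v)),int(round(u))]
    else: t=(z-o[2])/d[2]
    return o+t*d
E
python3 - <<'E'
from h import *
print(robot.state())
for n in('top','side'):
    c=cap(n); save(c,n+'1.png'); print(c['mtx'],c['extrinsics'])
E
```

```text
{'clock': 0.0, 'q': array([65.78709818, 36.05771448,  2.20163714, 86.99560702, -1.54692318,
       57.08338671, -1.14646376]), 'qvel': array([-0.00108143, -0.09651601,  0.0669102 , -0.05178782, -0.04984481,
        0.02079449, -0.07876879]), 'tau': array([-6.31872335e-04, -5.63402903e+01,  1.22581534e+00, -1.93444151e+01,
        1.09290596e-02,  1.06931623e-02,  8.81630001e-06]), 'eef_pos': array([ 226.96339552, -608.77482353,  403.80426425]), 'tool_rot': array([-1.79892943e+02,  8.52941923e-04,  2.04430850e+01]), 'wrist_force': array([-0.04766998,  0.11957057,  0.5852328 ]), 'moment': array([0.03204255, 0.05155832, 0.04496188]), 'grasp_force': 0.0, 'width': 1.0020108338363527}
[[473.99563671   0.         318.51868252]
 [  0.         473.99563671 245.7651377 ]
 [  0.           0.           1.        ]] [[ 1.53158323e-02 -9.99880843e-01 -1.93016476e-03  2.46316152e+00]
 [ 9.97350537e-01  1.51397213e-02  7.11526174e-02 -5.24154304e+02]
 [-7.11149169e-02 -3.01481242e-03  9.97463573e-01 -1.32658656e+03]
 [ 0.00000000e+00  0.00000000e+00  0.00000000e+00  1.00000000e+00]]
[[472.52568816   0.         312.69327257]
 [  0.         472.52568816 248.18507181]
 [  0.           0.           1.        ]] [[-8.81704965e-01 -4.71693100e-01 -1.00981972e-02  4.80436179e+02]
 [ 3.44868645e-01 -6.58951159e-01  6.68467642e-01 -2.52592033e+02]
 [-3.21965793e-01  5.85908688e-01  7.43672669e-01 -1.30134639e+03]
 [ 0.00000000e+00  0.00000000e+00  0.00000000e+00  1.00000000e+00]]
```

View pics/top1.png

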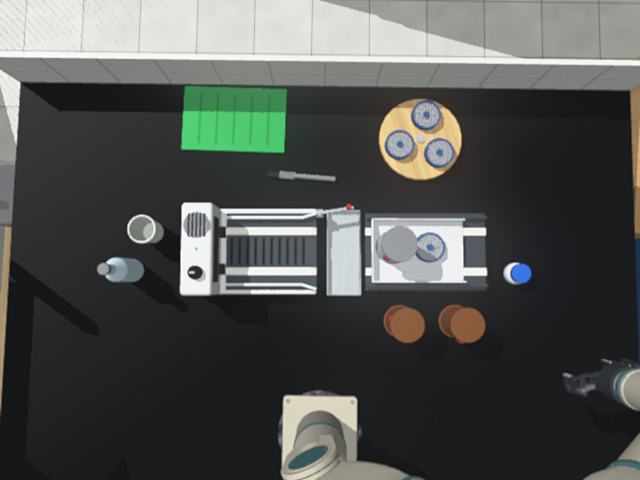

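View pics/side1.png

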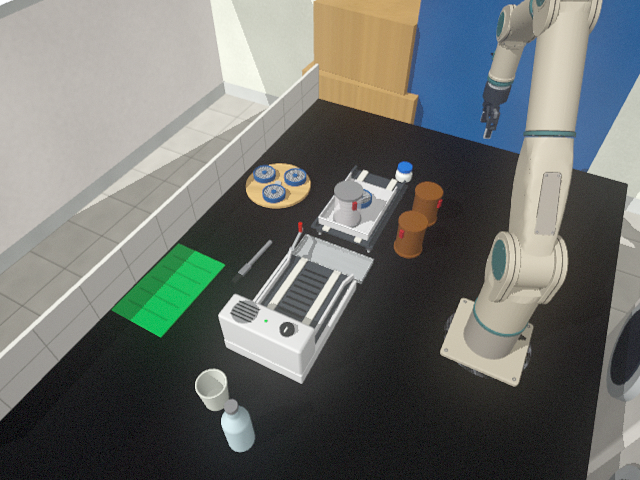

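The top view shows the tray on the drainer at about (420,250) with the clear shroud at (397,245) and the prefilter at (431,247). The dock is at (265,250), the keeper peg is red at (349,208), and the gutter is at (344,250). Look-alikes are two brown cups at (405,324) and (463,324), plus three blue filters on a wooden plate at (426,114), (400,145) and (440,152); I'll leave all of these alone. The real tray is the one on the drainer.

Run:
```python
from h import *
c=dict(np.load('pics/top.npz')); save(c,'t2.png',(310,195,500,305),4.2)
c2=dict(np.load('pics/side.npz')); 
print(px(c,430,247),px(c,455,250),px(c,480,233),px(c,300,232),px(c,350,208))
```

```text
[ 520.23518569 -289.31006146   89.38027716] [ 514.49841917 -362.04507547   69.58293751] [ 562.77827769 -432.77027735   63.13296394] [558.45005794  61.98930951  59.21931921] [623.32421863 -73.56858884  85.00567661]
```

View pics/t2.png

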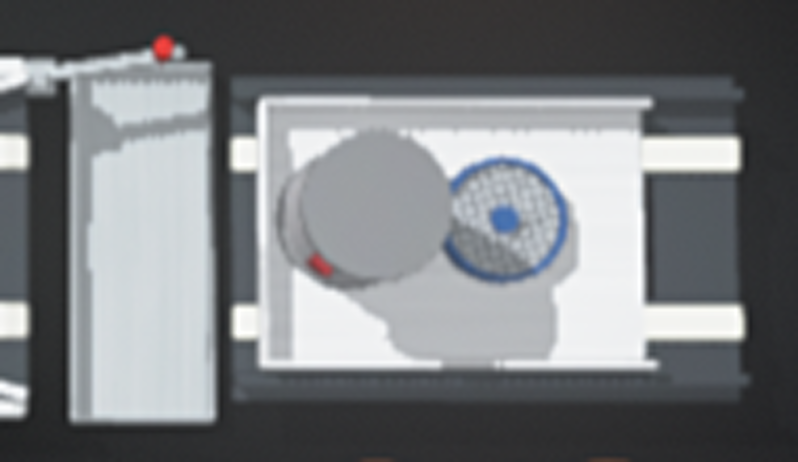

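Run:
```python
from h import *
c=dict(np.load('pics/top.npz'))
f=lambda a,b:(310+(a+.5)/4.2-.5,195+(b+.5)/4.2-.5)
zg=63
for n,p,z in [('dr gapL',(232,154),zg),('dr gapR',(234,321),zg),('dr farL',(741,154.5),zg),('dr farR',(744,322),zg),('mouthL',(28,152),zg-3),('mouthR',(28,320),zg-3),
 ('rear wallL',(652,103),zg+28),('rear wallR',(658,365),zg+28),('frontL',(261,99),zg+28),('frontR',(263,367),zg+28),('rear floorL',(642,128),zg+2.5),('rear floorR',(645,345),zg+2.5),('peg',(163,47),zg+41),('pivot',(40,76),zg+6)]:
    u,v=f(*p); print(n,px(c,u,v,z).round(1), c['depth'][int(round(v)),int(round(u))], px(c,u,v).round(1))
# glide edges of dock: white columns scan
g=c['frame'].astype(int).min(2)
for u in range(226,320,8):
    print(u,[v for v in range(215,290) if (g[v,u]>150)!=(g[v-1,u]>150)],end=' ')
P=lambda u,v:px(c,u,v)[2].round(1)
print([P(u,v) for u in (470,478,484) for v in (232,271)],[P(u,v) for u in (230,260,300) for v in (231,232,271,272)])
print([P(u,v) for u in (447,452,458,462) for v in (235,245,255,265)])
```

```text
dr gapL [ 562.7 -116.5   63. ] 1297.76 [ 562.2 -115.9   68.6]
dr gapR [ 453.6 -118.7   63. ] 1302.9241 [ 453.7 -119.4   55.7]
dr farL [ 567.4 -449.5   63. ] 1362.0864 [ 573.8 -470.2    3.9]
dr farR [ 458.  -450.3   63. ] 1353.7451 [ 459.3 -471.1    4.1]
mouthL [562.3  17.1  60. ] 1304.4316 [562.1  17.1  62.3]
mouthR [452.2  15.4  60. ] 1293.2784 [452.1  15.4  65.7]
rear wallL [ 596.8 -382.9   91. ] 1309.5988 [ 601.1 -392.8   58.7]
rear wallR [ 429.2 -385.6   91. ] 1297.2512 [ 429.2 -395.5   58.8]
frontL [ 595.6 -132.1   91. ] 1277.0519 [ 595.5 -132.1   91.7]
frontR [ 424.1 -134.7   91. ] 1299.3024 [ 424.  -138.4   57.2]
rear floorL [ 583.6 -384.1   65.5] 1308.3827 [ 584.4 -386.1   58.8]
rear floorR [ 442.  -385.1   65.5] 1292.8987 [ 442.1 -385.6   64.1]
peg [626.3 -68.1 104. ] 1264.287 [625.8 -67.9 106.9]
pivot [611.4  10.   69. ] 1294.3451 [610.5  10.   75.9]
226 [215, 216, 222, 228, 235, 268, 275, 284, 285] 234 [216, 219, 228, 235, 268, 275, 284, 285] 242 [216, 219, 228, 235, 268, 275, 284, 285] 250 [216, 219, 227, 235, 267, 276, 283, 286] 258 [216, 219, 227, 235, 267, 276, 283, 28
[... 217 characters left out ...]
 283, 286] 306 [218, 227, 235, 267, 276, 284, 288] 314 [216, 227, 235, 267, 276, 287] [np.float64(64.8), np.float64(64.7), np.float64(64.2), np.float64(62.8), np.float64(65.4), np.float64(66.6)] [np.float64(63.2), np.float64(68.9), np.float64(66.9), np.float64(65.7), np.float64(63.2), np.float64(65.7), np.float64(67.7), np.float64(61.0), np.float64(60.8), np.float64(59.2), np.float64(64.7), np.float64(64.1)]
[np.float64(64.6), np.float64(65.6), np.float64(67.7), np.float64(67.6), np.float64(67.8), np.float64(71.1), np.float64(70.4), np.float64(69.9), np.float64(66.2), np.float64(69.5), np.float64(67.5), np.float64(66.7), np.float64(68.1), np.float64(69.5), np.float64(64.8), np.float64(62.4)]
```

{"api": "apply_moves", "payload": {"motion": [{"xyz": [29,-11,0],"dr": [0,0,0.03],"jaw": -1},{"xyz": [60,-22,0],"dr": [0,0,0.06],"jaw": -1},{"xyz": [92,-34,0],"dr": [0,0,0.09],"jaw": -1},{"xyz": [124,-46,10],"dr": [0,0,0.12],"jaw": -1},{"xyz": [156,-58,20],"dr": [0,0,0.15],"jaw": -1},{"xyz": [188,-70,35],"dr": [0,0,0.18],"jaw": -1},{"xyz": [220,-82,50],"dr": [0,0,0.21],"jaw": -1},{"xyz": [252,-94,65],"dr": [0,0,0.24],"jaw": -1},{"xyz": [284,-106,80],"dr": [0,0,0.27],"jaw": -1},{"xyz": [314,-118,92],"dr": [0,0,0.3],"jaw": -1},{"xyz": [338,-127,104],"dr": [0,0,0.325],"jaw": -1},{"xyz": [354.1,-132.7,113],"dr": [0,0,0.339],"jaw": -1}], "squeeze": 20}}

```text
clock: 1.1
eef_pos: [514.9, -357.5, 290.1]
tool_rot: [-179.8, 0.0, 1.2]
wrist_force: [0.5, -0.3, -0.1]
width: -0.003
grasp_force: 0.0
```

{"api": "apply_moves", "payload": {"motion": [{"xyz": [0,0,8],"dr": [0,0,0],"jaw": -1},{"xyz": [0,0,16],"dr": [0,0,0],"jaw": -1},{"xyz": [0,0,20],"dr": [0,0,0],"jaw": -1},{"xyz": [0,0,20],"dr": [0,0,0],"jaw": -1}]}}

```text
clock: 1.43
eef_pos: [510.7, -362.4, 270.7]
tool_rot: [-180.0, 0.2, 0.9]
wrist_force: [-0.7, -0.2, -0.2]
width: 0.001
grasp_force: 0.0
```

Run:
```python
from h import *
s=robot.state();print(s)
c=cap('wrist'); save(c,'w1.png'); c=cap('top')
g=c['frame']; save(c,'t3.png',(400,200,520,290),6)
```

```text
{'clock': 1.4333, 'q': array([ 28.40146463,  43.61622307,   7.24091723,  97.45979826,
        -7.7298136 ,  39.54022078, -49.47790434]), 'qvel': array([ 0.19929685, -1.17571972,  0.04369828, -0.82649486, -0.11513722,
        0.84261974, -0.24745465]), 'tau': array([-7.73579199e-01, -5.74598801e+01,  2.46175982e+00, -1.46862084e+01,
       -2.88350793e-02, -1.21601103e-01,  1.29608321e-02]), 'eef_pos': array([ 510.71151542, -362.40695349,  270.680754  ]), 'tool_rot': array([-1.79988750e+02,  1.50247939e-01,  8.78091272e-01]), 'wrist_force': array([-0.68310324, -0.17482391, -0.19973624]), 'moment': array([ 0.02515631, -0.00421677, -0.00868233]), 'grasp_force': 0.0, 'width': 0.0006418138594837274}
```

View pics/w1.png

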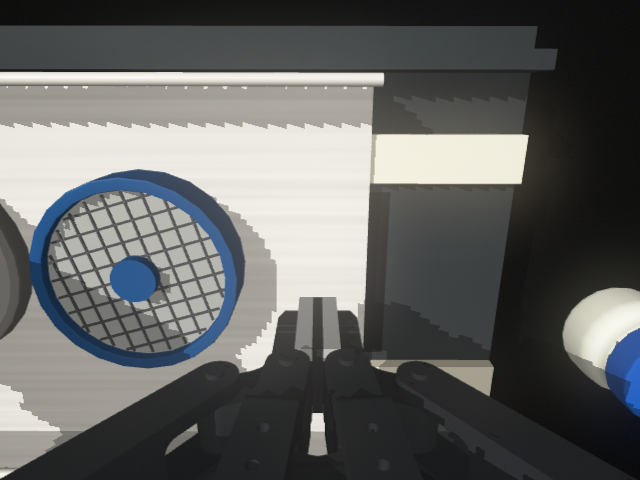

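The wrist picture shows the closed tips at (318,300), with the prefilter's back rim at (243,270) and the tray's rear edge at (369,300). The tips are over the bare heel. I'll get the rear edge and the floor height from depth.

Run:
```python
from h import *
c=dict(np.load('pics/wrist.npz'))
for u,v in [(369,300),(375,100)]: print(px(c,u,v,67.5).round(1))
print([px(c,u,v).round(1) for u,v in [(300,240),(340,200),(340,270),(450,160),(243,270),(318,305)]])
```

```text
[ 503.1 -385.3   67.5]
[ 588.4 -383.3   67.5]
[array([ 530.1, -354.3,   64.9]), array([ 548.3, -371.1,   65.5]), array([ 516.6, -372. ,   65.4]), array([ 565.2, -416.3,   62.7]), array([ 518.1, -330. ,   70.6]), array([ 521.2, -362.1,  108.4])]
```

{"api": "apply_moves", "payload": {"motion": [{"xyz": [0,0,4],"dr": [0,0,0],"jaw": -1},{"xyz": [0,0,8],"dr": [0,0,0],"jaw": -1},{"xyz": [0,0,12],"dr": [0,0,0],"jaw": -1},{"xyz": [0,0,16],"dr": [0,0,0],"jaw": -1},{"xyz": [0,0,18],"dr": [0,0,0],"jaw": -1},{"xyz": [0,0,19],"dr": [0,0,0],"jaw": -1}]}}

```text
clock: 2.03
eef_pos: [512.4, -360.9, 252.1]
tool_rot: [-180.0, 0.0, 1.0]
wrist_force: [-0.2, -0.4, 1.1]
width: 0.003
grasp_force: 0.0
```

{"api": "apply_moves", "payload": {"motion": [{"xyz": [0,0,1.5],"jaw": -1},{"xyz": [0,0,3],"jaw": -1},{"xyz": [0,0,4.5],"jaw": -1},{"xyz": [0,0,5.5],"jaw": -1},{"xyz": [0,0,6.1],"jaw": -1},{"xyz": [0,0,6.7],"jaw": -1},{"xyz": [0,0,7.3],"jaw": -1},{"xyz": [0,0,7.9],"jaw": -1},{"xyz": [0,0,8.5],"jaw": -1},{"xyz": [0,0,9.1],"jaw": -1},{"xyz": [0,0,9.6],"jaw": -1},{"xyz": [0,0,10],"jaw": -1}]}}

```text
validation failed for argument at $.mo...
```

{"api": "apply_moves", "payload": {"motion": [{"xyz": [0,0,0.5],"jaw": -1},{"xyz": [0,0,1],"jaw": -1},{"xyz": [0,0,1.5],"jaw": -1},{"xyz": [0,0,1.8],"jaw": -1},{"xyz": [0,0,1.8],"jaw": -1}]}}

```text
validation failed for argument at $.mo...
```

dr is mandatory.

{"api": "apply_moves", "payload": {"motion": [{"xyz": [0,0,1.5],"dr": [0,0,0],"jaw": -1},{"xyz": [0,0,3],"dr": [0,0,0],"jaw": -1},{"xyz": [0,0,4.5],"dr": [0,0,0],"jaw": -1},{"xyz": [0,0,5.5],"dr": [0,0,0],"jaw": -1},{"xyz": [0,0,6.1],"dr": [0,0,0],"jaw": -1},{"xyz": [0,0,6.7],"dr": [0,0,0],"jaw": -1},{"xyz": [0,0,7.3],"dr": [0,0,0],"jaw": -1},{"xyz": [0,0,7.9],"dr": [0,0,0],"jaw": -1},{"xyz": [0,0,8.5],"dr": [0,0,0],"jaw": -1},{"xyz": [0,0,9.1],"dr": [0,0,0],"jaw": -1},{"xyz": [0,0,9.6],"dr": [0,0,0],"jaw": -1},{"xyz": [0,0,10],"dr": [0,0,0],"jaw": -1}]}}

```text
clock: 3.03
eef_pos: [512.5, -361.0, 242.7]
tool_rot: [-180.0, -0.0, 1.0]
wrist_force: [1.2, 0.4, 0.3]
width: -0.001
grasp_force: 0.0
```

{"api": "apply_moves", "payload": {"motion": [{"xyz": [0,0,0.5],"dr": [0,0,0],"jaw": -1},{"xyz": [0,0,1],"dr": [0,0,0],"jaw": -1},{"xyz": [0,0,1.5],"dr": [0,0,0],"jaw": -1},{"xyz": [0,0,1.8],"dr": [0,0,0],"jaw": -1},{"xyz": [0,0,1.8],"dr": [0,0,0],"jaw": -1}]}}

```text
clock: 3.45
eef_pos: [512.5, -361.0, 240.9]
tool_rot: [-180.0, 0.0, 1.0]
wrist_force: [-0.7, 0.4, -1.1]
width: 0.0
grasp_force: 0.0
```

{"api": "apply_moves", "payload": {"motion": [{"xyz": [0,0,0.3],"dr": [0,0,0],"jaw": -1},{"xyz": [0,0,0.6],"dr": [0,0,0],"jaw": -1},{"xyz": [0,0,0.9],"dr": [0,0,0],"jaw": -1},{"xyz": [0,0,1.2],"dr": [0,0,0],"jaw": -1},{"xyz": [0,0,1.2],"dr": [0,0,0],"jaw": -1}]}}

```text
clock: 3.87
eef_pos: [512.5, -361.0, 239.7]
tool_rot: [-180.0, 0.0, 1.0]
wrist_force: [0.1, 0.6, -0.7]
width: 0.001
grasp_force: 0.0
```

{"api": "apply_moves", "payload": {"motion": [{"xyz": [0,0,0.3],"dr": [0,0,0],"jaw": -1},{"xyz": [0,0,0.6],"dr": [0,0,0],"jaw": -1},{"xyz": [0,0,0.9],"dr": [0,0,0],"jaw": -1},{"xyz": [0,0,1.2],"dr": [0,0,0],"jaw": -1},{"xyz": [0,0,1.2],"dr": [0,0,0],"jaw": -1}]}}

```text
clock: 4.28
eef_pos: [512.5, -361.1, 238.8]
tool_rot: [-180.0, -0.0, 1.0]
wrist_force: [-0.2, 0.4, 3.9]
width: -0.001
grasp_force: 1.7
```

{"api": "apply_moves", "payload": {"motion": [{"xyz": [0,0,0.2],"dr": [0,0,0],"jaw": -1},{"xyz": [0,0,0.4],"dr": [0,0,0],"jaw": -1},{"xyz": [0,0,0.4],"dr": [0,0,0],"jaw": -1}]}}

```text
clock: 4.53
eef_pos: [512.5, -361.1, 238.8]
tool_rot: [180.0, -0.0, 1.0]
wrist_force: [-1.7, 0.7, 7.1]
width: 0.001
grasp_force: 3.3
```

{"api": "apply_moves", "payload": {"motion": [{"xyz": [0,0,0.2],"dr": [0,0,0],"jaw": -1},{"xyz": [0,0,0.4],"dr": [0,0,0],"jaw": -1},{"xyz": [0,-0.4,0.4],"dr": [0,0,0],"jaw": -1},{"xyz": [0,-0.9,0.4],"dr": [0,0,0],"jaw": -1},{"xyz": [0,-1.5,0.4],"dr": [0,0,0],"jaw": -1},{"xyz": [0,-2.2,0.4],"dr": [0,0,0],"jaw": -1},{"xyz": [0,-2.9,0.4],"dr": [0,0,0],"jaw": -1},{"xyz": [0,-3.6,0.4],"dr": [0,0,0],"jaw": -1},{"xyz": [0,-4.3,0.4],"dr": [0,0,0],"jaw": -1},{"xyz": [0,-5,0.4],"dr": [0,0,0],"jaw": -1}]}}

```text
clock: 5.37
eef_pos: [512.5, -358.1, 238.8]
tool_rot: [179.7, -0.1, 1.0]
wrist_force: [-1.4, -3.6, 5.0]
width: 0.003
grasp_force: 2.6
```

```bash
cat > chk.py <<'E'
from h import *
c=cap('top'); s=robot.state(); print(s['eef_pos'].round(1),s['wrist_force'].round(1),s['clock'])
z=float(__import__('sys').argv[1]) if len(__import__('sys').argv)>1 else 91
g=c['frame'].astype(int).min(2)
# front wall (nose) edge: scan rows clear of shroud, find brightest leftmost transition
E=lambda v:[u for u in range(225,500) if (g[v,u]>190)!=(g[v,u-1]>190)]
for v in (222,226,260,277,280): print(v,E(v))
E
python3 chk.py
```

```text
[ 512.6 -357.9  238.8] [-1.  -3.1  5.2] 5.4167
222 [337, 351, 371, 374]
226 [355, 358, 371, 374, 378, 395, 405, 462]
260 [332, 359, 372, 374, 379, 383, 445, 457]
277 [332, 359, 372, 375, 379, 404, 441, 463]
280 [332, 359, 372, 414, 431, 463]
```

{"api": "apply_moves", "payload": {"motion": [{"xyz": [0,-0.7,0.2],"dr": [0,0,0],"jaw": -1},{"xyz": [0,-1.4,0.4],"dr": [0,0,0],"jaw": -1},{"xyz": [0,-2.1,0.5],"dr": [0,0,0],"jaw": -1},{"xyz": [0,-2.8,0.5],"dr": [0,0,0],"jaw": -1},{"xyz": [0,-3.6,0.5],"dr": [0,0,0],"jaw": -1},{"xyz": [0,-4.4,0.5],"dr": [0,0,0],"jaw": -1},{"xyz": [0,-5.4,0.5],"dr": [0,0,0],"jaw": -1},{"xyz": [0,-6.4,0.5],"dr": [0,0,0],"jaw": -1},{"xyz": [0,-7.6,0.5],"dr": [0,0,0],"jaw": -1},{"xyz": [0,-8.8,0.5],"dr": [0,0,0],"jaw": -1},{"xyz": [0,-10,0.5],"dr": [0,0,0],"jaw": -1},{"xyz": [0,-11.2,0.5],"dr": [0,0,0],"jaw": -1}]}}

```text
clock: 6.42
eef_pos: [512.8, -347.4, 238.8]
tool_rot: [179.7, -0.2, 0.9]
wrist_force: [0.2, -4.7, 7.9]
width: -0.0
grasp_force: 3.3
```

```bash
python3 chk.py
```

```text
[ 512.9 -347.2  238.8] [ 0.2 -3.7  6.9] 6.4667
222 [337, 351, 371, 374]
226 [355, 358, 371, 374, 378, 395, 405, 462]
260 [332, 359, 372, 374, 379, 383, 445, 452]
277 [332, 359, 372, 375, 379, 404, 441, 463]
280 [332, 359, 372, 414, 431, 463]
```

The picture check shows the tray stayed put (rear edge still at u=463), so the fingertips slid over it. I'll lift, go back over the heel, and press nearer 11–12 N.

{"api": "apply_moves", "payload": {"motion": [{"xyz": [0,0,-0.8],"dr": [0,0,0],"jaw": -1},{"xyz": [0,0,-2],"dr": [0,0,0],"jaw": -1},{"xyz": [0,0,-4],"dr": [0,0,0],"jaw": -1},{"xyz": [0,8,-4],"dr": [0,0,0],"jaw": -1},{"xyz": [0,16,-4],"dr": [0,0,0],"jaw": -1},{"xyz": [0,22,-4],"dr": [0,0,0],"jaw": -1},{"xyz": [0,22,-3.3],"dr": [0,0,0],"jaw": -1},{"xyz": [0,22,-2.6],"dr": [0,0,0],"jaw": -1},{"xyz": [0,22,-2],"dr": [0,0,0],"jaw": -1},{"xyz": [0,22,-1.4],"dr": [0,0,0],"jaw": -1},{"xyz": [0,22,-0.8],"dr": [0,0,0],"jaw": -1},{"xyz": [0,22,-0.5],"dr": [0,0,0],"jaw": -1}]}}

```text
clock: 7.47
eef_pos: [512.5, -366.7, 238.8]
tool_rot: [-180.0, 0.0, 1.0]
wrist_force: [-2.2, 1.9, 10.7]
width: 0.002
grasp_force: 5.5
```

{"api": "apply_moves", "payload": {"motion": [{"xyz": [0,0,0],"dr": [0,0,0],"jaw": -1},{"xyz": [0,0,0],"dr": [0,0,0],"jaw": -1}]}}

```text
clock: 7.63
eef_pos: [512.4, -366.7, 238.8]
tool_rot: [-180.0, 0.0, 1.0]
wrist_force: [-3.1, 0.6, 8.9]
width: -0.003
grasp_force: 4.2
```

{"api": "apply_moves", "payload": {"motion": [{"xyz": [0,-0.4,0.2],"dr": [0,0,0],"jaw": -1},{"xyz": [0,-0.8,0.4],"dr": [0,0,0],"jaw": -1},{"xyz": [0,-1.2,0.6],"dr": [0,0,0],"jaw": -1},{"xyz": [0,-1.6,0.8],"dr": [0,0,0],"jaw": -1},{"xyz": [0,-2,0.9],"dr": [0,0,0],"jaw": -1},{"xyz": [0,-2.5,1.0],"dr": [0,0,0],"jaw": -1},{"xyz": [0,-3,1.0],"dr": [0,0,0],"jaw": -1}]}}

```text
clock: 8.22
eef_pos: [512.2, -365.8, 238.8]
tool_rot: [179.7, -0.1, 1.0]
wrist_force: [-3.1, -3.0, 10.8]
width: 0.002
grasp_force: 5.3
```

{"api": "apply_moves", "payload": {"motion": [{"xyz": [0,-0.6,0.1],"dr": [0,0,0],"jaw": -1},{"xyz": [0,-1.2,0.2],"dr": [0,0,0],"jaw": -1},{"xyz": [0,-1.8,0.2],"dr": [0,0,0],"jaw": -1},{"xyz": [0,-2.4,0.2],"dr": [0,0,0],"jaw": -1},{"xyz": [0,-3,0.2],"dr": [0,0,0],"jaw": -1},{"xyz": [0,-3.6,0.2],"dr": [0,0,0],"jaw": -1},{"xyz": [0,-4.2,0.2],"dr": [0,0,0],"jaw": -1},{"xyz": [0,-4.8,0.2],"dr": [0,0,0],"jaw": -1},{"xyz": [0,-5.4,0.2],"dr": [0,0,0],"jaw": -1},{"xyz": [0,-6,0.2],"dr": [0,0,0],"jaw": -1}]}}

```text
clock: 9.05
eef_pos: [513.1, -360.9, 238.8]
tool_rot: [179.6, -0.3, 1.0]
wrist_force: [-0.3, -5.3, 8.2]
width: 0.001
grasp_force: 4.0
```

```bash
python3 chk.py
```

```text
[ 513.1 -360.7  238.8] [ 0.1 -6.5  8.1] 9.1
222 [337, 351, 370, 372]
226 [355, 358, 370, 372, 376, 393, 404, 461]
260 [332, 359, 370, 373, 377, 382, 443, 458]
277 [332, 359, 371, 373, 378, 403, 440, 462]
280 [332, 359, 370, 411, 428, 463]
```

The tray is now moving (nose from u=372 to 370). I'll carry on with a little more press.

{"api": "apply_moves", "payload": {"motion": [{"xyz": [0,-0.7,0.2],"dr": [0,0,0],"jaw": -1},{"xyz": [0,-1.5,0.4],"dr": [0,0,0],"jaw": -1},{"xyz": [0,-2.3,0.5],"dr": [0,0,0],"jaw": -1},{"xyz": [0,-3.1,0.5],"dr": [0,0,0],"jaw": -1},{"xyz": [0,-4,0.5],"dr": [0,0,0],"jaw": -1},{"xyz": [0,-5,0.5],"dr": [0,0,0],"jaw": -1},{"xyz": [0,-6,0.5],"dr": [0,0,0],"jaw": -1},{"xyz": [0,-7.2,0.5],"dr": [0,0,0],"jaw": -1},{"xyz": [0,-8.4,0.5],"dr": [0,0,0],"jaw": -1},{"xyz": [0,-9.6,0.5],"dr": [0,0,0],"jaw": -1},{"xyz": [0,-10.8,0.5],"dr": [0,0,0],"jaw": -1},{"xyz": [0,-12,0.5],"dr": [0,0,0],"jaw": -1}]}}

```text
clock: 10.1
eef_pos: [513.3, -349.4, 238.8]
tool_rot: [179.5, -0.4, 0.9]
wrist_force: [-0.1, -6.4, 9.7]
width: -0.004
grasp_force: 5.0
```

```bash
python3 chk.py
```

```text
[ 513.3 -349.1  238.8] [ 0.1 -6.7 10.8] 10.15
222 [337, 351, 366, 368]
226 [355, 358, 366, 368, 373, 388, 399, 457]
260 [332, 359, 366, 369, 373, 377, 438, 453]
277 [332, 359, 366, 369, 373, 399, 436, 458]
280 [332, 359, 367, 409, 423, 461]
```

{"api": "apply_moves", "payload": {"motion": [{"xyz": [0,-1.4,0],"dr": [0,0,0],"jaw": -1},{"xyz": [0,-3,0],"dr": [0,0,0],"jaw": -1},{"xyz": [0,-4.8,0],"dr": [0,0,0],"jaw": -1},{"xyz": [0,-6.6,0],"dr": [0,0,0],"jaw": -1},{"xyz": [0,-8.4,0],"dr": [0,0,0],"jaw": -1},{"xyz": [0,-10.2,0],"dr": [0,0,0],"jaw": -1},{"xyz": [0,-12,0],"dr": [0,0,0],"jaw": -1},{"xyz": [0,-13.8,0],"dr": [0,0,0],"jaw": -1},{"xyz": [0,-15.6,0],"dr": [0,0,0],"jaw": -1},{"xyz": [0,-17.4,0],"dr": [0,0,0],"jaw": -1},{"xyz": [0,-19.2,0],"dr": [0,0,0],"jaw": -1},{"xyz": [0,-21,0],"dr": [0,0,0],"jaw": -1}]}}

```text
clock: 11.15
eef_pos: [513.0, -328.4, 238.8]
tool_rot: [179.5, -0.4, 0.9]
wrist_force: [0.1, -6.5, 10.2]
width: 0.001
grasp_force: 5.2
```

```bash
python3 chk.py
```

```text
[ 513.1 -327.9  238.8] [ 0.1 -6.6  9.6] 11.2
222 [337, 351, 358, 360]
226 [355, 356, 357, 360, 365, 380, 391, 449]
260 [332, 361, 365, 370, 430, 446]
277 [332, 361, 366, 392, 428, 450]
280 [332, 400, 416, 453]
```

{"api": "apply_moves", "payload": {"motion": [{"xyz": [0,-2,0],"dr": [0,0,0],"jaw": -1},{"xyz": [0,-4,0],"dr": [0,0,0],"jaw": -1},{"xyz": [0,-6,0],"dr": [0,0,0],"jaw": -1},{"xyz": [0,-8,0],"dr": [0,0,0],"jaw": -1},{"xyz": [0,-10,0],"dr": [0,0,0],"jaw": -1},{"xyz": [0,-12,0],"dr": [0,0,0],"jaw": -1},{"xyz": [0,-14,0],"dr": [0,0,0],"jaw": -1},{"xyz": [0,-16,0],"dr": [0,0,0],"jaw": -1},{"xyz": [0,-18,0],"dr": [0,0,0],"jaw": -1},{"xyz": [0,-20,0],"dr": [0,0,0],"jaw": -1},{"xyz": [0,-22,0],"dr": [0,0,0],"jaw": -1},{"xyz": [0,-24,0],"dr": [0,0,0],"jaw": -1}]}}

```text
clock: 12.2
eef_pos: [512.7, -304.4, 238.8]
tool_rot: [179.5, -0.4, 0.9]
wrist_force: [0.7, -6.9, 10.3]
width: 0.001
grasp_force: 5.4
```

{"api": "apply_moves", "payload": {"motion": [{"xyz": [0,-2,0],"dr": [0,0,0],"jaw": -1},{"xyz": [0,-4,0],"dr": [0,0,0],"jaw": -1},{"xyz": [0,-6,0],"dr": [0,0,0],"jaw": -1},{"xyz": [0,-8,0],"dr": [0,0,0],"jaw": -1},{"xyz": [0,-10,0],"dr": [0,0,0],"jaw": -1},{"xyz": [0,-12,0],"dr": [0,0,0],"jaw": -1},{"xyz": [0,-14,0],"dr": [0,0,0],"jaw": -1},{"xyz": [0,-16,0],"dr": [0,0,0],"jaw": -1},{"xyz": [0,-18,0],"dr": [0,0,0],"jaw": -1},{"xyz": [0,-20,0],"dr": [0,0,0],"jaw": -1},{"xyz": [0,-22,0],"dr": [0,0,0],"jaw": -1},{"xyz": [0,-24,0],"dr": [0,0,0],"jaw": -1}]}}

```text
clock: 13.2
eef_pos: [512.4, -280.4, 238.8]
tool_rot: [179.5, -0.4, 0.9]
wrist_force: [0.4, -6.8, 11.1]
width: 0.003
grasp_force: 5.8
```

```bash
python3 chk.py; python3 -c "
from h import *
c=dict(np.load('pics/top.npz')); save(c,'t4.png',(310,195,500,305),4.2)"
```

```text
[ 512.4 -280.   238.7] [-1.2 -7.2 11.5] 13.25
222 [337, 342]
226 [340, 343, 348, 361, 371, 431]
260 [332, 343, 348, 352, 413, 428]
277 [332, 343, 348, 373, 410, 433]
280 [332, 383, 398, 431]
```

View pics/t4.png

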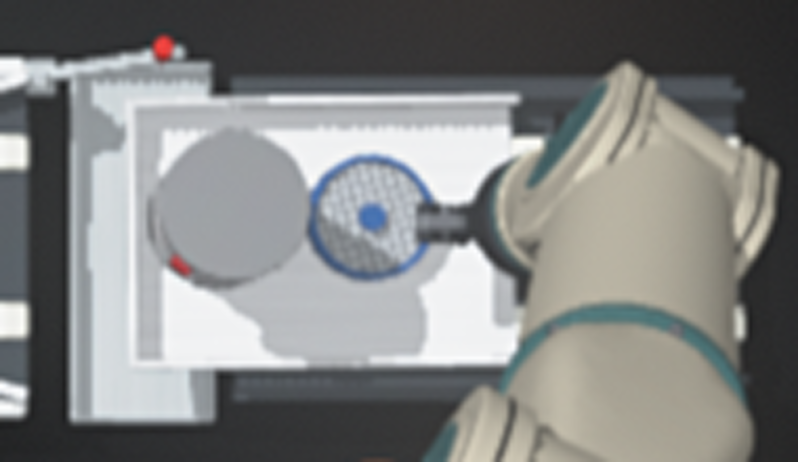

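The tray is square and level, with its nose at crop (132,230), the parts standing, and clear of the keeper.

{"api": "apply_moves", "payload": {"motion": [{"xyz": [0,-2,-0.1],"dr": [0,0,0],"jaw": -1},{"xyz": [0,-4,-0.1],"dr": [0,0,0],"jaw": -1},{"xyz": [0,-6,-0.1],"dr": [0,0,0],"jaw": -1},{"xyz": [0,-8,-0.1],"dr": [0,0,0],"jaw": -1},{"xyz": [0,-10,-0.1],"dr": [0,0,0],"jaw": -1},{"xyz": [0,-12,-0.1],"dr": [0,0,0],"jaw": -1},{"xyz": [0,-14,-0.1],"dr": [0,0,0],"jaw": -1},{"xyz": [0,-16,-0.1],"dr": [0,0,0],"jaw": -1},{"xyz": [0,-18,-0.1],"dr": [0,0,0],"jaw": -1},{"xyz": [0,-20,-0.1],"dr": [0,0,0],"jaw": -1},{"xyz": [0,-22,-0.1],"dr": [0,0,0],"jaw": -1},{"xyz": [0,-24,-0.1],"dr": [0,0,0],"jaw": -1}]}}

```text
clock: 14.25
eef_pos: [512.0, -256.4, 238.8]
tool_rot: [179.5, -0.4, 0.9]
wrist_force: [0.4, -7.1, 12.0]
width: 0.0
grasp_force: 5.8
```

{"api": "apply_moves", "payload": {"motion": [{"xyz": [0,-2,-0.1],"dr": [0,0,0],"jaw": -1},{"xyz": [0,-4,-0.1],"dr": [0,0,0],"jaw": -1},{"xyz": [0,-6,-0.1],"dr": [0,0,0],"jaw": -1},{"xyz": [0,-8,-0.1],"dr": [0,0,0],"jaw": -1},{"xyz": [0,-10,-0.1],"dr": [0,0,0],"jaw": -1},{"xyz": [0,-12,-0.1],"dr": [0,0,0],"jaw": -1},{"xyz": [0,-14,-0.1],"dr": [0,0,0],"jaw": -1},{"xyz": [0,-16,-0.1],"dr": [0,0,0],"jaw": -1},{"xyz": [0,-18,-0.1],"dr": [0,0,0],"jaw": -1},{"xyz": [0,-20,-0.1],"dr": [0,0,0],"jaw": -1},{"xyz": [0,-22,-0.1],"dr": [0,0,0],"jaw": -1},{"xyz": [0,-24,-0.1],"dr": [0,0,0],"jaw": -1}]}}

```text
clock: 15.25
eef_pos: [511.6, -232.3, 238.7]
tool_rot: [179.6, -0.4, 0.9]
wrist_force: [-0.1, -7.7, 11.2]
width: 0.0
grasp_force: 5.9
```

```bash
python3 chk.py
```

```text
[ 511.7 -231.8  238.7] [ 0.4 -7.3 12.3] 15.3
222 [322, 324, 327, 328]
226 [323, 325, 330, 342, 352, 414]
260 [323, 325, 330, 334, 396, 410]
277 [323, 325, 331, 356, 393, 409]
280 [323, 364, 380, 407]
```

{"api": "apply_moves", "payload": {"motion": [{"xyz": [0,-1.8,-0.1],"dr": [0,0,0],"jaw": -1},{"xyz": [0,-3.6,-0.2],"dr": [0,0,0],"jaw": -1},{"xyz": [0,-5.4,-0.2],"dr": [0,0,0],"jaw": -1},{"xyz": [0,-7.2,-0.2],"dr": [0,0,0],"jaw": -1},{"xyz": [0,-9,-0.2],"dr": [0,0,0],"jaw": -1},{"xyz": [0,-10.6,-0.2],"dr": [0,0,0],"jaw": -1},{"xyz": [0,-12,-0.2],"dr": [0,0,0],"jaw": -1},{"xyz": [0,-13.4,-0.2],"dr": [0,0,0],"jaw": -1},{"xyz": [0,-14.8,-0.2],"dr": [0,0,0],"jaw": -1},{"xyz": [0,-16.2,-0.2],"dr": [0,0,0],"jaw": -1},{"xyz": [0,-17.6,-0.2],"dr": [0,0,0],"jaw": -1},{"xyz": [0,-19,-0.2],"dr": [0,0,0],"jaw": -1}]}}

```text
clock: 16.3
eef_pos: [511.2, -213.1, 238.7]
tool_rot: [179.6, -0.4, 0.9]
wrist_force: [0.8, -6.9, 10.4]
width: -0.001
grasp_force: 5.7
```

{"api": "apply_moves", "payload": {"motion": [{"xyz": [0,-1.4,0],"dr": [0,0,0],"jaw": -1},{"xyz": [0,-2.8,0],"dr": [0,0,0],"jaw": -1},{"xyz": [0,-4.2,0],"dr": [0,0,0],"jaw": -1},{"xyz": [0,-5.6,0],"dr": [0,0,0],"jaw": -1},{"xyz": [0,-7,0],"dr": [0,0,0],"jaw": -1},{"xyz": [0,-8.4,0],"dr": [0,0,0],"jaw": -1},{"xyz": [0,-10,0],"dr": [0,0,0],"jaw": -1},{"xyz": [0,-11.6,0],"dr": [0,0,0],"jaw": -1},{"xyz": [0,-13.2,0],"dr": [0,0,0],"jaw": -1},{"xyz": [0,-14.8,0],"dr": [0,0,0],"jaw": -1}]}}

```text
clock: 17.13
eef_pos: [511.0, -198.6, 238.7]
tool_rot: [179.6, -0.4, 0.9]
wrist_force: [-0.6, -7.3, 11.3]
width: -0.004
grasp_force: 5.8
```

```bash
python3 chk.py
```

```text
[ 511.  -198.2  238.7] [-0.7 -7.5 11.8] 17.1833
222 [311, 312]
226 [311, 313, 318, 329, 339, 402]
260 [311, 313, 318, 321, 384, 396]
277 [311, 313, 319, 345, 381, 391]
280 [311, 317, 319, 352, 368, 390]
```

{"api": "apply_moves", "payload": {"motion": [{"xyz": [0,-1.6,-0.1],"dr": [0,0,0],"jaw": -1},{"xyz": [0,-3.2,-0.1],"dr": [0,0,0],"jaw": -1},{"xyz": [0,-4.8,-0.1],"dr": [0,0,0],"jaw": -1},{"xyz": [0,-6.4,-0.1],"dr": [0,0,0],"jaw": -1},{"xyz": [0,-8,-0.1],"dr": [0,0,0],"jaw": -1},{"xyz": [0,-9.6,-0.1],"dr": [0,0,0],"jaw": -1},{"xyz": [0,-11.2,-0.1],"dr": [0,0,0],"jaw": -1},{"xyz": [0,-12.8,-0.1],"dr": [0,0,0],"jaw": -1},{"xyz": [0,-14.4,-0.1],"dr": [0,0,0],"jaw": -1},{"xyz": [0,-16,-0.1],"dr": [0,0,0],"jaw": -1},{"xyz": [0,-17.2,-0.1],"dr": [0,0,0],"jaw": -1},{"xyz": [0,-18,-0.1],"dr": [0,0,0],"jaw": -1}]}}

```text
clock: 18.18
eef_pos: [510.7, -180.3, 238.7]
tool_rot: [179.6, -0.4, 0.9]
wrist_force: [-0.2, -7.5, 12.3]
width: 0.001
grasp_force: 5.7
```

```bash
python3 chk.py
python3 - <<'E'
from h import *
c=cap('side'); save(c,'s2.png',(200,140,440,320),3.2)
E
```

```text
[ 510.7 -180.2  238.7] [ 0.2 -7.7 11.4] 18.2333
222 [311, 312]
226 [311, 313, 318, 329, 339, 393]
260 [311, 313, 318, 321, 384, 387]
277 [311, 314, 319, 345, 356, 357, 378, 380]
280 [311, 318, 319, 352, 369, 379]
```

View pics/s2.png

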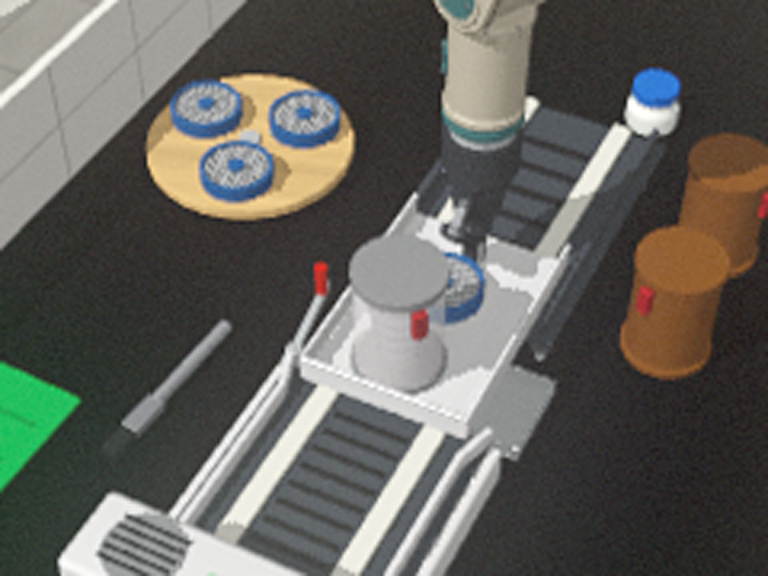

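The tray's nose is on the dock ramp (side crop: corners at (303,365) and (465,428)). The fingertips slid over the last 18 mm, so the weight now comes off and I push from behind. Measuring the alignment first.

Run:
```python
from h import *
c=dict(np.load('pics/top.npz')); save(c,'t5.png',(280,200,410,300),6)
g=c['frame'].astype(int).min(2)
for u in (312,316,325,335,350,365): print(u,g[212:224,u],g[276:292,u])
print(px(c,311,250,93))
```

```text
312 [235 238 244 202 113  76 148 224 205 186 190 193] [216 213 213 213 224 238 193 114  81 100 178 239 233 177 183 235]
316 [217 209 168 125 110  91 149 218 185 167 178 182] [187 189 186 183 203 239 200 106  61  61  83 131 155 134 109 106]
325 [209 146  70  43  43  67 147 213 196 179 181 183] [242 241 241 240 238 244 196  92  40  40  42  43  43  43  42  42]
335 [137 146 176 201 207 214 227 222 185 177 182 185] [242 242 241 241 240 242 210 156 149 151 153 153 153 152 152 152]
350 [147 142 160 192 205 215 225 203 181 182 183 184] [189 189 187 187 207 230 190 146 145 149 149 149 150 150 151 149]
365 [ 56  67  77  77  69 142 236 211 168 171 180 183] [188 190 190 186 178 176 129  74  71  97 122 145 157 162 166 168]
[507.07695176  30.19832986  93.        ]
```

{"api": "apply_moves", "payload": {"motion": [{"xyz": [0,0.5,-0.5],"dr": [0,0,0],"jaw": -1},{"xyz": [0,1.5,-1],"dr": [0,0,0],"jaw": -1},{"xyz": [0,2.5,-1.6],"dr": [0,0,0],"jaw": -1},{"xyz": [0,3,-2.4],"dr": [0,0,0],"jaw": -1},{"xyz": [0,3,-5],"dr": [0,0,0],"jaw": -1}]}}

```text
clock: 18.7
eef_pos: [508.6, -179.4, 241.0]
tool_rot: [-179.9, 0.1, 1.1]
wrist_force: [-0.5, 0.3, -0.7]
width: -0.002
grasp_force: 0.1
```

View pics/t5.png

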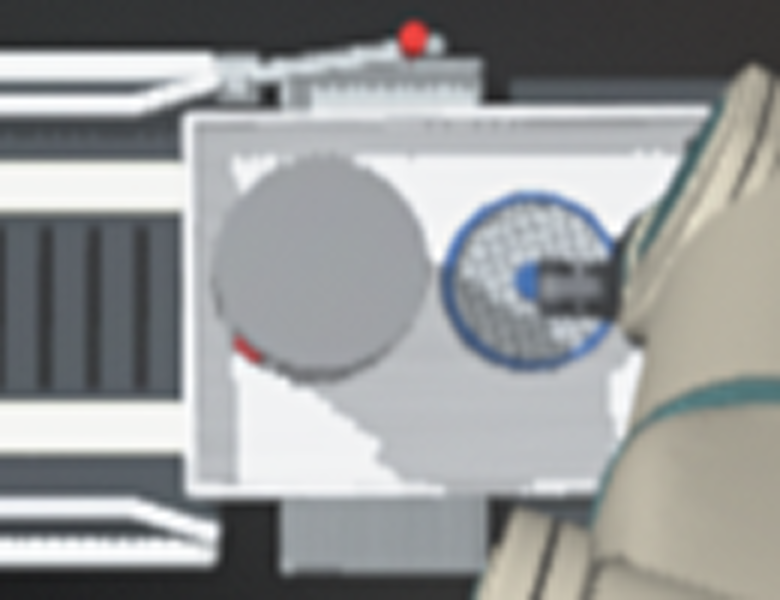

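Top crop: nose at (187,300), y≈30, square, about 2 mm to the +x side and inside the flare; the parts are standing. Going round behind the rear edge (y≈-220).

{"api": "apply_moves", "payload": {"motion": [{"xyz": [0,6,-5],"dr": [0,0,0],"jaw": -1},{"xyz": [0,20,-6],"dr": [0,0,0],"jaw": -1},{"xyz": [0,36,-6],"dr": [0,0,0],"jaw": -1},{"xyz": [0,52,-6],"dr": [0,0,0],"jaw": -1},{"xyz": [0,64,-6],"dr": [0,0,0],"jaw": -1},{"xyz": [0,68,-6],"dr": [0,0,0],"jaw": -1},{"xyz": [0,68,-4],"dr": [0,0,0],"jaw": -1},{"xyz": [0,68,0],"dr": [0,0,0],"jaw": -1},{"xyz": [0,68,3],"dr": [0,0,0],"jaw": -1},{"xyz": [0,68,5],"dr": [0,0,0],"jaw": -1},{"xyz": [0,68,6.4],"dr": [0,0,0],"jaw": -1},{"xyz": [0,68,6.4],"dr": [0,0,0],"jaw": -1}]}}

```text
clock: 19.7
eef_pos: [510.5, -247.4, 234.6]
tool_rot: [-180.0, 0.0, 1.1]
wrist_force: [-0.6, 0.3, -0.5]
width: 0.004
grasp_force: 0.0
```

```bash
python3 chk.py
python3 - <<'E'
from h import *
c=cap('wrist'); save(c,'w2.png')
for v in (60,120,200,290): print([ (u,px(c,u,v).round(0)[1:]) for u in range(230,330,12)][:9])
E
```

```text
[ 510.5 -247.6  234.9] [-0.3 -0.2  0. ] 19.75
222 [311, 313]
226 [311, 313, 318, 329, 339, 402]
260 [311, 313, 318, 321, 384, 403]
277 [311, 313, 319, 345, 381, 403]
280 [311, 318, 319, 352, 368, 405]
[(230, array([-221.,   76.])), (242, array([-225.,   76.])), (254, array([-228.,   75.])), (266, array([-231.,   76.])), (278, array([-235.,   74.])), (290, array([-238.,   75.])), (302, array([-241.,   75.])), (314, array([-245.,   74.])), (326, array([-248.,   75.]))]
[(230, array([-217.,   58.])), (242, array([-221.,   57.])), (254, array([-225.,   57.])), (266, array([-229.,   57.])), (278, array([-233.,   57.])), (290, array([-237.,   57.])), (302, array([-241.,   57.])), (314, array([-245.,   56.])), (326, array([-249.,   56.]))]
[(230, array([-217.,   65.])), (242, array([-221.,   63.])), (254, array([-225.,   64.])), (266, array([-229.,   63.])), (278, array([-233.,   63.])), (290, array([-237.,   64.])), (302, array([-241.,   62.])), (314, array([-245.,   63.])), (326, array([-249.,   64.]))]
[(230, array([-216.,   67.])), (242, array([-219.,   58.])), (254, array([-223.,   58.])), (266, array([-227.,   56.])), (278, array([-232.,   58.])), (290, array([-237.,   57.])), (302, array([-241.,   58.])), (314, array([-246.,   56.])), (326, array([-250.,   57.]))]
```

View pics/w2.png

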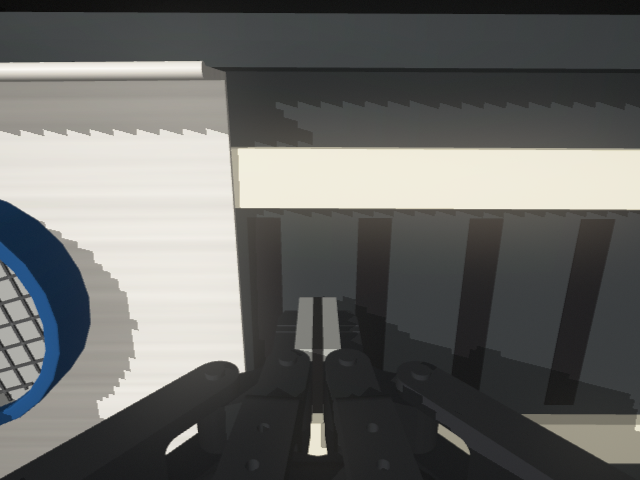

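The wrist view shows the tips at (318,325) behind the tray's rear edge at (241,290), about 20 mm clear and below the floor's top. Approaching at a crawl.

{"api": "apply_moves", "payload": {"motion": [{"xyz": [0,-2,0.3],"dr": [0,0,0],"jaw": -1},{"xyz": [0,-4,0.6],"dr": [0,0,0],"jaw": -1},{"xyz": [0,-6,0.8],"dr": [0,0,0],"jaw": -1},{"xyz": [0,-7.5,0.8],"dr": [0,0,0],"jaw": -1},{"xyz": [0,-8.3,0.8],"dr": [0,0,0],"jaw": -1},{"xyz": [0,-9,0.8],"dr": [0,0,0],"jaw": -1},{"xyz": [0,-9.7,0.8],"dr": [0,0,0],"jaw": -1},{"xyz": [0,-10.4,0.8],"dr": [0,0,0],"jaw": -1},{"xyz": [0,-11.1,0.8],"dr": [0,0,0],"jaw": -1},{"xyz": [0,-11.8,0.8],"dr": [0,0,0],"jaw": -1},{"xyz": [0,-12.5,0.8],"dr": [0,0,0],"jaw": -1},{"xyz": [0,-13.2,0.8],"dr": [0,0,0],"jaw": -1}]}}

```text
clock: 20.8
eef_pos: [510.3, -234.8, 234.3]
tool_rot: [180.0, -0.0, 1.0]
wrist_force: [0.1, -0.4, 0.7]
width: -0.001
grasp_force: 0.0
```

{"api": "apply_moves", "payload": {"motion": [{"xyz": [0,-0.7,0],"dr": [0,0,0],"jaw": -1},{"xyz": [0,-1.4,0],"dr": [0,0,0],"jaw": -1},{"xyz": [0,-2.1,0],"dr": [0,0,0],"jaw": -1},{"xyz": [0,-2.8,0],"dr": [0,0,0],"jaw": -1},{"xyz": [0,-3.5,0],"dr": [0,0,0],"jaw": -1},{"xyz": [0,-4.2,0],"dr": [0,0,0],"jaw": -1}]}}

```text
clock: 21.3
eef_pos: [510.2, -230.6, 234.3]
tool_rot: [-180.0, -0.0, 1.0]
wrist_force: [-0.3, 0.1, 0.5]
width: -0.002
grasp_force: 0.0
```

{"api": "apply_moves", "payload": {"motion": [{"xyz": [0,-0.7,0],"dr": [0,0,0],"jaw": -1},{"xyz": [0,-1.4,0],"dr": [0,0,0],"jaw": -1},{"xyz": [0,-2.1,0],"dr": [0,0,0],"jaw": -1},{"xyz": [0,-2.8,0],"dr": [0,0,0],"jaw": -1},{"xyz": [0,-3.5,0],"dr": [0,0,0],"jaw": -1},{"xyz": [0,-4.2,0],"dr": [0,0,0],"jaw": -1},{"xyz": [0,-4.9,0],"dr": [0,0,0],"jaw": -1},{"xyz": [0,-5.6,0],"dr": [0,0,0],"jaw": -1}]}}

```text
clock: 21.97
eef_pos: [510.1, -225.8, 234.4]
tool_rot: [179.9, -0.0, 1.0]
wrist_force: [0.1, -3.2, -1.0]
width: 0.002
grasp_force: 1.7
```

{"api": "apply_moves", "payload": {"motion": [{"xyz": [0,-0.7,0],"dr": [0,0,0],"jaw": -1},{"xyz": [0,-1.4,0],"dr": [0,0,0],"jaw": -1},{"xyz": [0,-2.1,0],"dr": [0,0,0],"jaw": -1},{"xyz": [0,-2.8,0],"dr": [0,0,0],"jaw": -1},{"xyz": [0,-3.5,0],"dr": [0,0,0],"jaw": -1},{"xyz": [0,-4.2,0],"dr": [0,0,0],"jaw": -1}]}}

```text
clock: 22.47
eef_pos: [510.1, -220.6, 234.3]
tool_rot: [-180.0, -0.0, 1.0]
wrist_force: [-0.4, -2.5, -0.9]
width: 0.0
grasp_force: 1.3
```

{"api": "apply_moves", "payload": {"motion": [{"xyz": [0,-1,0],"dr": [0,0,0],"jaw": -1},{"xyz": [0,-2.2,0],"dr": [0,0,0],"jaw": -1},{"xyz": [0,-3.6,0],"dr": [0,0,0],"jaw": -1},{"xyz": [0,-5,0],"dr": [0,0,0],"jaw": -1},{"xyz": [0,-6.5,0],"dr": [0,0,0],"jaw": -1},{"xyz": [0,-8,0],"dr": [0,0,0],"jaw": -1},{"xyz": [0,-9.5,0],"dr": [0,0,0],"jaw": -1},{"xyz": [0,-11,0],"dr": [0,0,0],"jaw": -1},{"xyz": [0,-12.5,0],"dr": [0,0,0],"jaw": -1},{"xyz": [0,-14,0],"dr": [0,0,0],"jaw": -1},{"xyz": [0,-15.5,0],"dr": [0,0,0],"jaw": -1},{"xyz": [0,-17,0],"dr": [0,0,0],"jaw": -1}]}}

```text
clock: 23.47
eef_pos: [509.7, -203.7, 234.3]
tool_rot: [-180.0, -0.0, 1.0]
wrist_force: [0.3, -2.2, -1.4]
width: 0.001
grasp_force: 1.3
```

```bash
python3 chk.py
```

```text
[ 509.7 -203.3  234.3] [-0.3 -2.2  0.1] 23.5167
222 [303, 304]
226 [303, 304, 311, 319, 331, 394]
260 [303, 305, 310, 313, 376, 395]
277 [303, 305, 311, 337, 373, 394]
280 [303, 345, 360, 393]
```

{"api": "apply_moves", "payload": {"motion": [{"xyz": [0,-2,0],"dr": [0,0,0],"jaw": -1},{"xyz": [0,-4,0],"dr": [0,0,0],"jaw": -1},{"xyz": [0,-6,0],"dr": [0,0,0],"jaw": -1},{"xyz": [0,-8,0],"dr": [0,0,0],"jaw": -1},{"xyz": [0,-10,0],"dr": [0,0,0],"jaw": -1},{"xyz": [0,-12,0],"dr": [0,0,0],"jaw": -1},{"xyz": [0,-14,0],"dr": [0,0,0],"jaw": -1},{"xyz": [0,-16,0],"dr": [0,0,0],"jaw": -1},{"xyz": [0,-18,0],"dr": [0,0,0],"jaw": -1},{"xyz": [0,-20,0],"dr": [0,0,0],"jaw": -1},{"xyz": [0,-22,0],"dr": [0,0,0],"jaw": -1},{"xyz": [0,-24,0],"dr": [0,0,0],"jaw": -1}]}}

```text
clock: 24.52
eef_pos: [509.3, -179.7, 234.3]
tool_rot: [-180.0, -0.0, 1.0]
wrist_force: [-0.4, -2.9, -0.6]
width: 0.004
grasp_force: 1.3
```

{"api": "apply_moves", "payload": {"motion": [{"xyz": [0,-2,0],"dr": [0,0,0],"jaw": -1},{"xyz": [0,-4,0],"dr": [0,0,0],"jaw": -1},{"xyz": [0,-6,0],"dr": [0,0,0],"jaw": -1},{"xyz": [0,-8,0],"dr": [0,0,0],"jaw": -1},{"xyz": [0,-10,0],"dr": [0,0,0],"jaw": -1},{"xyz": [0,-12,0],"dr": [0,0,0],"jaw": -1},{"xyz": [0,-14,0],"dr": [0,0,0],"jaw": -1},{"xyz": [0,-16,0],"dr": [0,0,0],"jaw": -1},{"xyz": [0,-18,0],"dr": [0,0,0],"jaw": -1},{"xyz": [0,-20,0],"dr": [0,0,0],"jaw": -1},{"xyz": [0,-22,0],"dr": [0,0,0],"jaw": -1},{"xyz": [0,-24,0],"dr": [0,0,0],"jaw": -1}]}}

```text
clock: 25.52
eef_pos: [508.9, -155.7, 234.3]
tool_rot: [-180.0, 0.0, 1.0]
wrist_force: [-1.2, -3.4, -0.6]
width: -0.0
grasp_force: 1.3
```

```bash
python3 chk.py
```

```text
[ 508.9 -155.2  234.3] [-0.2 -2.4  0.3] 25.5667
222 [285, 287]
226 [285, 286, 293, 300, 313, 377]
260 [285, 287, 294, 298, 358, 375]
277 [285, 286, 293, 320, 342, 343, 355, 369]
280 [285, 327, 342, 368]
```

{"api": "apply_moves", "payload": {"motion": [{"xyz": [0,-2,0],"dr": [0,0,0],"jaw": -1},{"xyz": [0,-4,0],"dr": [0,0,0],"jaw": -1},{"xyz": [0,-6,0],"dr": [0,0,0],"jaw": -1},{"xyz": [0,-8,0],"dr": [0,0,0],"jaw": -1},{"xyz": [0,-10,0],"dr": [0,0,0],"jaw": -1},{"xyz": [0,-12,0],"dr": [0,0,0],"jaw": -1},{"xyz": [0,-14,0],"dr": [0,0,0],"jaw": -1},{"xyz": [0,-16,0],"dr": [0,0,0],"jaw": -1},{"xyz": [0,-18,0],"dr": [0,0,0],"jaw": -1},{"xyz": [0,-20,0],"dr": [0,0,0],"jaw": -1},{"xyz": [0,-22,0],"dr": [0,0,0],"jaw": -1},{"xyz": [0,-24,0],"dr": [0,0,0],"jaw": -1}]}}

```text
clock: 26.57
eef_pos: [508.5, -131.7, 234.4]
tool_rot: [180.0, -0.0, 1.0]
wrist_force: [1.2, -2.8, 0.2]
width: 0.004
grasp_force: 1.5
```

{"api": "apply_moves", "payload": {"motion": [{"xyz": [0,-2,0],"dr": [0,0,0],"jaw": -1},{"xyz": [0,-4,0],"dr": [0,0,0],"jaw": -1},{"xyz": [0,-6,0],"dr": [0,0,0],"jaw": -1},{"xyz": [0,-8,0],"dr": [0,0,0],"jaw": -1},{"xyz": [0,-10,0],"dr": [0,0,0],"jaw": -1},{"xyz": [0,-12,0],"dr": [0,0,0],"jaw": -1},{"xyz": [0,-14,0],"dr": [0,0,0],"jaw": -1},{"xyz": [0,-16,0],"dr": [0,0,0],"jaw": -1},{"xyz": [0,-18,0],"dr": [0,0,0],"jaw": -1},{"xyz": [0,-20,0],"dr": [0,0,0],"jaw": -1},{"xyz": [0,-22,0],"dr": [0,0,0],"jaw": -1},{"xyz": [0,-24,0],"dr": [0,0,0],"jaw": -1}]}}

```text
clock: 27.57
eef_pos: [508.0, -107.7, 234.4]
tool_rot: [180.0, -0.0, 1.0]
wrist_force: [-0.1, -3.1, 1.2]
width: 0.002
grasp_force: 1.7
```

```bash
python3 chk.py
```

```text
[ 508.  -107.2  234.3] [ 0.4 -3.5  1. ] 27.6167
222 [267, 268]
226 [267, 269, 276, 281, 293, 358]
260 [267, 268, 277, 281, 314, 316, 334, 336, 341, 350]
277 [267, 268, 275, 303, 321, 322, 326, 327, 338, 341]
280 [267, 309, 322, 340]
```

{"api": "apply_moves", "payload": {"motion": [{"xyz": [0,-2,0],"dr": [0,0,0],"jaw": -1},{"xyz": [0,-4,0],"dr": [0,0,0],"jaw": -1},{"xyz": [0,-6,0],"dr": [0,0,0],"jaw": -1},{"xyz": [0,-8,0],"dr": [0,0,0],"jaw": -1},{"xyz": [0,-10,0],"dr": [0,0,0],"jaw": -1},{"xyz": [0,-12,0],"dr": [0,0,0],"jaw": -1},{"xyz": [0,-14,0],"dr": [0,0,0],"jaw": -1},{"xyz": [0,-16,0],"dr": [0,0,0],"jaw": -1},{"xyz": [0,-18,0],"dr": [0,0,0],"jaw": -1},{"xyz": [0,-20,0],"dr": [0,0,0],"jaw": -1},{"xyz": [0,-22,0],"dr": [0,0,0],"jaw": -1},{"xyz": [0,-24,0],"dr": [0,0,0],"jaw": -1}]}}

```text
clock: 28.62
eef_pos: [507.6, -83.7, 234.3]
tool_rot: [-180.0, 0.0, 1.0]
wrist_force: [0.0, -3.1, 2.6]
width: -0.004
grasp_force: 1.7
```

{"api": "apply_moves", "payload": {"motion": [{"xyz": [0,-2,0],"dr": [0,0,0],"jaw": -1},{"xyz": [0,-4,0],"dr": [0,0,0],"jaw": -1},{"xyz": [0,-6,0],"dr": [0,0,0],"jaw": -1},{"xyz": [0,-8,0],"dr": [0,0,0],"jaw": -1},{"xyz": [0,-10,0],"dr": [0,0,0],"jaw": -1},{"xyz": [0,-12,0],"dr": [0,0,0],"jaw": -1},{"xyz": [0,-14,0],"dr": [0,0,0],"jaw": -1},{"xyz": [0,-16,0],"dr": [0,0,0],"jaw": -1},{"xyz": [0,-18,0],"dr": [0,0,0],"jaw": -1},{"xyz": [0,-20,0],"dr": [0,0,0],"jaw": -1},{"xyz": [0,-22,0],"dr": [0,0,0],"jaw": -1},{"xyz": [0,-24,0],"dr": [0,0,0],"jaw": -1}]}}

```text
clock: 29.62
eef_pos: [507.1, -59.7, 234.3]
tool_rot: [180.0, -0.0, 1.0]
wrist_force: [-0.0, -3.5, 1.7]
width: -0.005
grasp_force: 1.8
```

```bash
python3 chk.py; python3 -c "
from h import *
c=dict(np.load('pics/top.npz')); save(c,'t6.png',(170,190,370,305),4)"
```

```text
[507.1 -59.2 234.3] [ 0.5 -2.7  2.1] 29.6667
222 [249, 250]
226 [249, 250, 260, 261, 274, 335]
260 [249, 250, 259, 262, 297, 298, 317, 319]
277 [249, 250, 257, 285, 300, 302, 307, 310]
280 [249, 291, 305, 311]
```

View pics/t6.png

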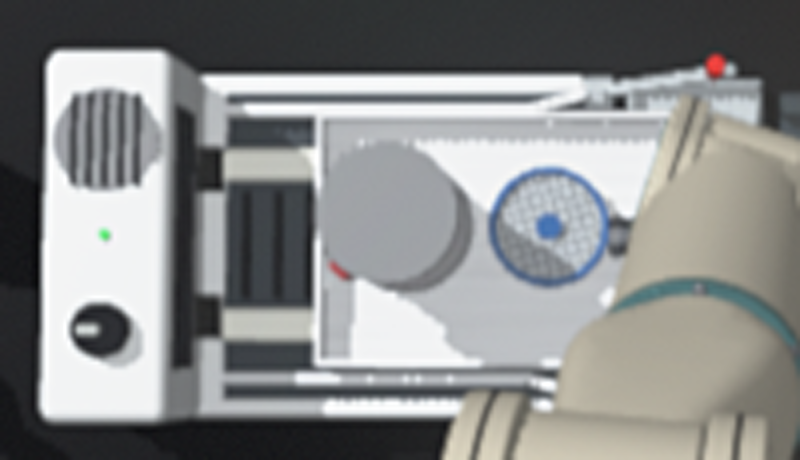

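The tray runs true in the dock, nose at crop (317,240); the stops' faces are at (222,170) and (222,315); the parts are upright.

{"api": "apply_moves", "payload": {"motion": [{"xyz": [0,-2,0],"dr": [0,0,0],"jaw": -1},{"xyz": [0,-4,0],"dr": [0,0,0],"jaw": -1},{"xyz": [0,-6,0],"dr": [0,0,0],"jaw": -1},{"xyz": [0,-8,0],"dr": [0,0,0],"jaw": -1},{"xyz": [0,-10,0],"dr": [0,0,0],"jaw": -1},{"xyz": [0,-12,0],"dr": [0,0,0],"jaw": -1},{"xyz": [0,-14,0],"dr": [0,0,0],"jaw": -1},{"xyz": [0,-16,0],"dr": [0,0,0],"jaw": -1},{"xyz": [0,-18,0],"dr": [0,0,0],"jaw": -1},{"xyz": [0,-20,0],"dr": [0,0,0],"jaw": -1},{"xyz": [0,-22,0],"dr": [0,0,0],"jaw": -1},{"xyz": [0,-24,0],"dr": [0,0,0],"jaw": -1}]}}

```text
clock: 30.67
eef_pos: [506.7, -35.7, 234.3]
tool_rot: [-180.0, 0.0, 1.0]
wrist_force: [-0.3, -2.4, 1.4]
width: -0.001
grasp_force: 1.6
```

{"api": "apply_moves", "payload": {"motion": [{"xyz": [0,-2,0],"dr": [0,0,0],"jaw": -1},{"xyz": [0,-4,0],"dr": [0,0,0],"jaw": -1},{"xyz": [0,-6,0],"dr": [0,0,0],"jaw": -1},{"xyz": [0,-8,0],"dr": [0,0,0],"jaw": -1},{"xyz": [0,-10,0],"dr": [0,0,0],"jaw": -1},{"xyz": [0,-12,0],"dr": [0,0,0],"jaw": -1},{"xyz": [0,-14,0],"dr": [0,0,0],"jaw": -1},{"xyz": [0,-16,0],"dr": [0,0,0],"jaw": -1},{"xyz": [0,-18,0],"dr": [0,0,0],"jaw": -1},{"xyz": [0,-19.6,0],"dr": [0,0,0],"jaw": -1},{"xyz": [0,-21,0],"dr": [0,0,0],"jaw": -1},{"xyz": [0,-22,0],"dr": [0,0,0],"jaw": -1}]}}

```text
clock: 31.67
eef_pos: [506.3, -13.7, 234.3]
tool_rot: [-180.0, 0.0, 1.0]
wrist_force: [-0.4, -3.1, 0.2]
width: 0.004
grasp_force: 1.6
```

{"api": "apply_moves", "payload": {"motion": [{"xyz": [0,-0.7,0],"dr": [0,0,0],"jaw": -1},{"xyz": [0,-1.4,0],"dr": [0,0,0],"jaw": -1},{"xyz": [0,-2.1,0],"dr": [0,0,0],"jaw": -1},{"xyz": [0,-2.8,0],"dr": [0,0,0],"jaw": -1},{"xyz": [0,-3.5,0],"dr": [0,0,0],"jaw": -1},{"xyz": [0,-4.2,0],"dr": [0,0,0],"jaw": -1},{"xyz": [0,-4.9,0],"dr": [0,0,0],"jaw": -1},{"xyz": [0,-5.6,0],"dr": [0,0,0],"jaw": -1},{"xyz": [0,-6.3,0],"dr": [0,0,0],"jaw": -1},{"xyz": [0,-7,0],"dr": [0,0,0],"jaw": -1},{"xyz": [0,-7.7,0],"dr": [0,0,0],"jaw": -1},{"xyz": [0,-8.4,0],"dr": [0,0,0],"jaw": -1}]}}

```text
clock: 32.67
eef_pos: [506.2, -5.4, 234.3]
tool_rot: [180.0, 0.0, 1.0]
wrist_force: [0.3, -2.6, 0.9]
width: -0.001
grasp_force: 1.5
```

```bash
python3 chk.py
```

```text
[506.2  -5.2 234.3] [ 0.1 -3.2  0.4] 32.7167
222 [338, 351]
226 [251, 307, 355, 358]
260 [344, 359]
277 [246, 264]
280 [238, 270]
```

{"api": "apply_moves", "payload": {"motion": [{"xyz": [0,-0.8,0],"dr": [0,0,0],"jaw": -1},{"xyz": [0,-1.6,0],"dr": [0,0,0],"jaw": -1},{"xyz": [0,-2.4,0],"dr": [0,0,0],"jaw": -1},{"xyz": [0,-3.2,0],"dr": [0,0,0],"jaw": -1},{"xyz": [0,-4,0],"dr": [0,0,0],"jaw": -1},{"xyz": [0,-4.8,0],"dr": [0,0,0],"jaw": -1},{"xyz": [0,-5.6,0],"dr": [0,0,0],"jaw": -1},{"xyz": [0,-6.4,0],"dr": [0,0,0],"jaw": -1},{"xyz": [0,-7.2,0],"dr": [0,0,0],"jaw": -1},{"xyz": [0,-8,0],"dr": [0,0,0],"jaw": -1},{"xyz": [0,-8.8,0],"dr": [0,0,0],"jaw": -1},{"xyz": [0,-9.6,0],"dr": [0,0,0],"jaw": -1}]}}

```text
clock: 33.72
eef_pos: [506.0, 4.2, 234.3]
tool_rot: [-180.0, -0.0, 1.0]
wrist_force: [-0.4, -2.9, 0.9]
width: -0.001
grasp_force: 1.5
```

{"api": "apply_moves", "payload": {"motion": [{"xyz": [0,-0.7,0],"dr": [0,0,0],"jaw": -1},{"xyz": [0,-1.4,0],"dr": [0,0,0],"jaw": -1},{"xyz": [0,-2.1,0],"dr": [0,0,0],"jaw": -1},{"xyz": [0,-2.8,0],"dr": [0,0,0],"jaw": -1},{"xyz": [0,-3.5,0],"dr": [0,0,0],"jaw": -1}]}}

```text
clock: 34.13
eef_pos: [506.0, 7.7, 234.3]
tool_rot: [180.0, -0.0, 1.0]
wrist_force: [-0.2, -3.0, 0.6]
width: -0.001
grasp_force: 1.5
```

{"api": "apply_moves", "payload": {"motion": [{"xyz": [0,-0.6,0],"dr": [0,0,0],"jaw": -1},{"xyz": [0,-1.2,0],"dr": [0,0,0],"jaw": -1},{"xyz": [0,-1.8,0],"dr": [0,0,0],"jaw": -1}]}}

```text
clock: 34.38
eef_pos: [505.9, 8.6, 234.3]
tool_rot: [179.9, -0.0, 1.0]
wrist_force: [-0.3, -6.9, 0.2]
width: -0.0
grasp_force: 3.3
```

{"api": "apply_moves", "payload": {"motion": [{"xyz": [0,-0.4,0],"dr": [0,0,0],"jaw": -1},{"xyz": [0,-0.8,0],"dr": [0,0,0],"jaw": -1},{"xyz": [0,-1,0],"dr": [0,0,0],"jaw": -1},{"xyz": [0,-1,0],"dr": [0,0,0],"jaw": -1}]}}

```text
clock: 34.72
eef_pos: [505.9, 8.9, 234.3]
tool_rot: [179.9, -0.0, 0.9]
wrist_force: [-0.9, -7.7, 1.4]
width: 0.0
grasp_force: 3.7
```

{"api": "apply_moves", "payload": {"motion": [{"xyz": [0,-0.4,0],"dr": [0,0,0],"jaw": -1},{"xyz": [0,-0.8,0],"dr": [0,0,0],"jaw": -1},{"xyz": [0,-0.8,0],"dr": [0,0,0],"jaw": -1}]}}

```text
clock: 34.97
eef_pos: [505.8, 9.1, 234.3]
tool_rot: [179.8, -0.0, 0.9]
wrist_force: [-0.4, -8.9, 1.1]
width: 0.0
grasp_force: 4.4
```

Run:
```python
from h import *
s=robot.state();print(s['eef_pos'],s['wrist_force'])
c=cap('top'); save(c,'t7.png',(200,190,370,305),4.6)
c=cap('side');np.savez('pics/side2.npz',**c)
```

```text
[505.75040701   9.05869561 234.32983081] [-0.41526232 -8.87916969  1.11153588]
```

View pics/t7.png

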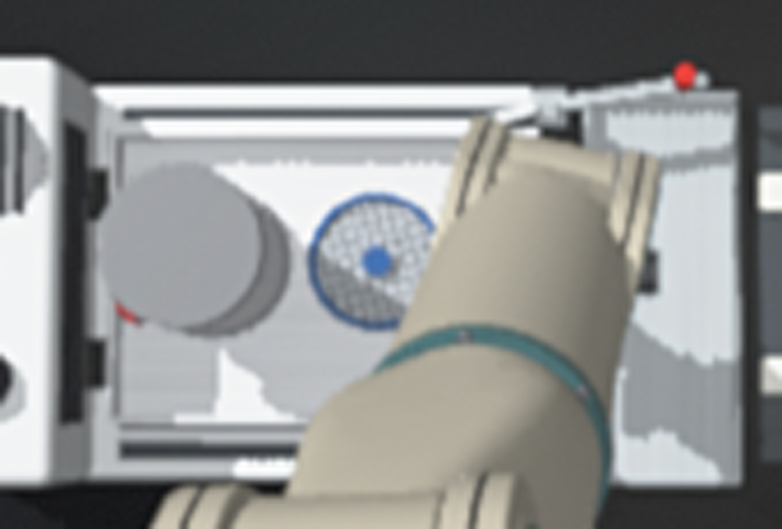

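The tray is home: its nose is against both stops, at crop (107,195) and (107,360), the shroud and prefilter are standing, and the keeper is clear with its peg at (685,75). Next I back off, rise, and go to the outer (+x) side of the peg.

{"api": "apply_moves", "payload": {"motion": [{"xyz": [0,1,0],"dr": [0,0,0],"jaw": -1},{"xyz": [0,3,0],"dr": [0,0,0],"jaw": -1},{"xyz": [0,8,0],"dr": [0,0,0],"jaw": -1},{"xyz": [0,20,0],"dr": [0,0,0],"jaw": -1},{"xyz": [0,34,-14],"dr": [0,0,0],"jaw": -1},{"xyz": [5,40,-40],"dr": [0,0,0],"jaw": -1},{"xyz": [28,46,-66],"dr": [0,0,0],"jaw": -1},{"xyz": [62,54,-72],"dr": [0,0,0],"jaw": -1},{"xyz": [98,64,-72],"dr": [0,0,0],"jaw": -1},{"xyz": [130,72,-72],"dr": [0,0,0],"jaw": -1},{"xyz": [147,76,-70],"dr": [0,0,0],"jaw": -1},{"xyz": [149,76,-66],"dr": [0,0,0],"jaw": -1}]}}

```text
clock: 36.07
eef_pos: [659.4, -62.4, 300.5]
tool_rot: [-180.0, -0.3, 1.0]
wrist_force: [0.4, -0.3, -0.1]
width: -0.001
grasp_force: 0.0
```

{"api": "apply_moves", "payload": {"motion": [{"xyz": [0,0,0],"dr": [0,0,0],"jaw": -1},{"xyz": [0,0,0],"dr": [0,0,0],"jaw": -1}]}}

```text
clock: 36.23
eef_pos: [654.9, -61.3, 299.3]
tool_rot: [-179.9, 0.2, 1.1]
wrist_force: [-0.2, 0.1, 0.0]
width: -0.004
grasp_force: 0.0
```

Run:
```python
from h import *
s=robot.state();print(s['eef_pos'],s['wrist_force'],s['clock'])
c=cap('wrist'); save(c,'w3.png')
f=c['frame'].astype(int); m=(f[...,0]>120)&(f[...,1]<70)&(f[...,2]<70)&(c['depth']>0)
ys,xs=np.where(m); P=np.array([px(c,u,v) for u,v in zip(xs,ys)])
t=P[(P[:,2]>80)&(P[:,2]<115)]; print(len(t),np.percentile(t,[2,50,98],axis=0).round(1))
top=t[t[:,2]>np.percentile(t[:,2],98)-3]; print(top.mean(0),top.min(0),top.max(0))
c=cap('top'); np.savez('pics/top2.npz',**c)
g=c['frame'].astype(int).min(2)
for v in (215,225,262,278): print(v,[u for u in range(225,335) if (g[v,u]>190)!=(g[v,u-1]>190)])
save(c,'t8.png',(200,190,370,305),4.6)
```

```text
[654.87768721 -61.30901031 299.31686885] [-0.24313238  0.14497312  0.00517474] 36.2333Traceback (most recent call last):
  File "<stdin>", line 6, in <module>
IndexError: too many indices for array: array is 1-dimensional, but 2 were indexed
```

{"api": "apply_moves", "payload": {"motion": [{"xyz": [0,0,10],"dr": [0,0,0],"jaw": -1},{"xyz": [0,0,24],"dr": [0,0,0],"jaw": -1},{"xyz": [0,0,38],"dr": [0,0,0],"jaw": -1},{"xyz": [0,0,46],"dr": [0,0,0],"jaw": -1},{"xyz": [0,0,48],"dr": [0,0,0],"jaw": -1}]}}

```text
clock: 36.7
eef_pos: [654.9, -61.7, 250.5]
tool_rot: [-180.0, 0.2, 1.0]
wrist_force: [-1.5, -0.9, 0.2]
width: 0.006
grasp_force: 0.0
```

Run:
```python
from h import *
s=robot.state();print(s['eef_pos'],s['wrist_force'],s['clock'])
c=cap('top'); np.savez('pics/top2.npz',**c)
g=c['frame'].astype(int).min(2)
for v in (215,225,262,278): print(v,[u for u in range(225,335) if (g[v,u]>190)!=(g[v,u-1]>190)])
a=c['frame'][190:305,200:370,::-1]
c=cap('side'); b=c['frame'][195:345,220:390,::-1]
cv2.imwrite('pics/m1.png',cv2.resize(np.vstack([a,b]),None,fx=2.25,fy=2.25,interpolation=cv2.INTER_CUBIC))
```

```text
[654.92714287 -61.68907303 250.45366942] [-1.45265748 -0.93771506  0.21329805] 36.7
215 [304, 313]
225 [246, 307]
262 [273, 274, 276, 277, 281, 284]
278 [246, 260, 268, 274, 277, 282, 285, 326, 329, 334]
```

View pics/m1.png

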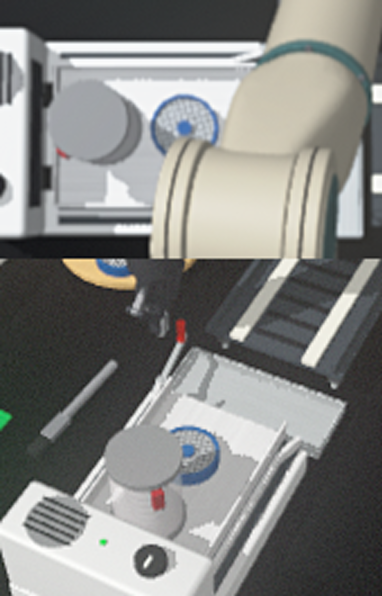

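The composite shows the tray still home with its parts standing, and the tips on the +x side of the red peg at (180,330). That is my eleventh picture, one over the limit, so from here I go by numbers only. Sweeping the peg round its arc.

{"api": "apply_moves", "payload": {"motion": [{"xyz": [-5,2,0],"dr": [0,0,0],"jaw": -1},{"xyz": [-9,3.5,0],"dr": [0,0,0],"jaw": -1},{"xyz": [-11,4.2,0],"dr": [0,0,0],"jaw": -1},{"xyz": [-13,4.6,0],"dr": [0,0,0],"jaw": -1},{"xyz": [-15,5,0],"dr": [0,0,0],"jaw": -1},{"xyz": [-18,5.8,0],"dr": [0,0,0],"jaw": -1},{"xyz": [-22,6.8,0],"dr": [0,0,0],"jaw": -1},{"xyz": [-26,7.8,0],"dr": [0,0,0],"jaw": -1},{"xyz": [-30,8.6,0],"dr": [0,0,0],"jaw": -1},{"xyz": [-34,9.4,0],"dr": [0,0,0],"jaw": -1},{"xyz": [-38,10,0],"dr": [0,0,0],"jaw": -1},{"xyz": [-41,10.3,0],"dr": [0,0,0],"jaw": -1}]}}

```text
clock: 37.8
eef_pos: [614.9, -73.3, 252.3]
tool_rot: [-180.0, 0.0, 1.0]
wrist_force: [0.6, -0.0, -0.2]
width: -0.001
grasp_force: 0.4
```

```bash
cat > peg.py <<'E'
from h import *
s=robot.state();print(s['eef_pos'].round(1),s['wrist_force'].round(1),s['clock'])
for n in ('side','top'):
    c=cap(n); f=c['frame'].astype(int); m=((f[...,0]>110)&(f[...,1]<70)&(f[...,2]<70)).astype(np.uint8)
    k,_,st,ce=cv2.connectedComponentsWithStats(m)
    for i in range(1,k):
        if st[i,4]>2:
            u,v=ce[i]; print(n,st[i],px(c,u,st[i,1],104).round(0),px(c,u,v).round(0))
E
python3 peg.py
```

```text
[614.9 -73.3 252.3] [ 0.6 -0.  -0.2] 37.8
side [437 199   5   9  28] [ 280. -374.  104.] [ 274. -357.  102.]
side [306 225   4  10  30] [601. -72. 104.] [598. -66.  93.]
side [399 230   6   9  41] [ 337. -186.  104.] [ 333. -177.   99.]
top [387 314   5   7  20] [ 341. -178.  104.] [ 335. -176.  111.]
top [460 341   3   2   5] [ 274. -367.  104.] [ 273. -366.  109.]
```

{"api": "apply_moves", "payload": {"motion": [{"xyz": [-4,0,0],"dr": [0,0,0],"jaw": -1},{"xyz": [-9,-0.3,0],"dr": [0,0,0],"jaw": -1},{"xyz": [-14,-0.9,0],"dr": [0,0,0],"jaw": -1},{"xyz": [-19,-1.8,0],"dr": [0,0,0],"jaw": -1},{"xyz": [-24,-3,0],"dr": [0,0,0],"jaw": -1},{"xyz": [-29,-4.7,0],"dr": [0,0,0],"jaw": -1},{"xyz": [-34,-6.6,0],"dr": [0,0,0],"jaw": -1},{"xyz": [-39,-9,0],"dr": [0,0,0],"jaw": -1},{"xyz": [-44,-12,0],"dr": [0,0,0],"jaw": -1},{"xyz": [-49,-15.4,0],"dr": [0,0,0],"jaw": -1},{"xyz": [-54,-19.2,0],"dr": [0,0,0],"jaw": -1},{"xyz": [-58,-23,0],"dr": [0,0,0],"jaw": -1}]}}

```text
clock: 38.9
eef_pos: [557.6, -49.7, 252.5]
tool_rot: [-179.9, -0.2, 1.1]
wrist_force: [5.9, 2.9, -3.2]
width: 0.003
grasp_force: 3.0
```

```bash
python3 peg.py | grep -v "2[78].\."
```

```text
[557.6 -49.7 252.5] [ 5.9  2.9 -3.2] 38.9
side [399 230   6   9  41] [ 337. -186.  104.] [ 332. -175.  100.]
side [316 238   3   9  21] [548. -38. 104.] [543. -28.  99.]
top [387 314   5   7  24] [ 341. -177.  104.] [ 335. -176.  114.]
```

{"api": "apply_moves", "payload": {"motion": [{"xyz": [4,1,0],"dr": [0,0,0],"jaw": -1},{"xyz": [10,8,0],"dr": [0,0,0],"jaw": -1},{"xyz": [8,16,0],"dr": [0,0,0],"jaw": -1},{"xyz": [-2,17,0],"dr": [0,0,0],"jaw": -1},{"xyz": [-10,16,0],"dr": [0,0,0],"jaw": -1},{"xyz": [-13,13,0],"dr": [0,0,0],"jaw": -1},{"xyz": [-13,9,0],"dr": [0,0,0],"jaw": -1},{"xyz": [-14,5,0],"dr": [0,0,0],"jaw": -1},{"xyz": [-15,1,0],"dr": [0,0,0],"jaw": -1},{"xyz": [-16,-3,0],"dr": [0,0,0],"jaw": -1},{"xyz": [-17,-7,0],"dr": [0,0,0],"jaw": -1},{"xyz": [-18,-11,0],"dr": [0,0,0],"jaw": -1}]}}

```text
clock: 40.0
eef_pos: [538.7, -40.1, 252.3]
tool_rot: [180.0, 0.0, 1.0]
wrist_force: [-0.2, -0.8, -0.7]
width: -0.001
grasp_force: 0.6
```

```bash
python3 peg.py | grep -v "2[78].\."
```

```text
[538.7 -40.1 252.3] [-0.2 -0.8 -0.7] 40.0
side [399 229   6  10  41] [ 338. -190.  104.] [ 332. -176.  100.]
side [317 241   3  11  24] [541. -27. 104.] [536. -18.  94.]
top [387 314   5   7  23] [ 341. -177.  104.] [ 335. -177.  109.]
```

{"api": "apply_moves", "payload": {"motion": [{"xyz": [-0.5,-3,0],"dr": [0,0,0],"jaw": -1},{"xyz": [-1,-6,0],"dr": [0,0,0],"jaw": -1},{"xyz": [-2,-9,0],"dr": [0,0,0],"jaw": -1},{"xyz": [-2.5,-12,0],"dr": [0,0,0],"jaw": -1},{"xyz": [-3,-15,0],"dr": [0,0,0],"jaw": -1},{"xyz": [-3.5,-18,0],"dr": [0,0,0],"jaw": -1},{"xyz": [-4,-20.5,0],"dr": [0,0,0],"jaw": -1},{"xyz": [-4,-23,0],"dr": [0,0,0],"jaw": -1},{"xyz": [-4.5,-25,0],"dr": [0,0,0],"jaw": -1},{"xyz": [-4.5,-26.5,0],"dr": [0,0,0],"jaw": -1},{"xyz": [-5,-28,0],"dr": [0,0,0],"jaw": -1}]}}

```text
clock: 41.02
eef_pos: [533.5, -12.4, 252.4]
tool_rot: [180.0, -0.0, 1.0]
wrist_force: [0.2, -0.7, 0.1]
width: 0.004
grasp_force: 0.3
```

{"api": "apply_moves", "payload": {"motion": [{"xyz": [0,-0.8,0],"dr": [0,0,0],"jaw": -1},{"xyz": [0,-1.6,0],"dr": [0,0,0],"jaw": -1},{"xyz": [0,-2.4,0],"dr": [0,0,0],"jaw": -1}]}}

```text
clock: 41.27
eef_pos: [533.4, -11.0, 252.4]
tool_rot: [179.9, -0.0, 1.0]
wrist_force: [0.4, -3.9, -0.8]
width: 0.003
grasp_force: 2.1
```

{"api": "apply_moves", "payload": {"motion": [{"xyz": [0,-0.8,0],"dr": [0,0,0],"jaw": -1},{"xyz": [0,-1.6,0],"dr": [0,0,0],"jaw": -1},{"xyz": [0,-2.2,0],"dr": [0,0,0],"jaw": -1},{"xyz": [0,-2.2,0],"dr": [0,0,0],"jaw": -1}]}}

```text
clock: 41.6
eef_pos: [533.4, -10.5, 252.4]
tool_rot: [179.8, -0.1, 0.9]
wrist_force: [1.0, -7.8, -0.1]
width: 0.001
grasp_force: 3.7
```

{"api": "apply_moves", "payload": {"motion": [{"xyz": [0,3,0],"dr": [0,0,0],"jaw": -1},{"xyz": [0,10,0],"dr": [0,0,0],"jaw": -1},{"xyz": [0,26,0],"dr": [0,0,0],"jaw": -1},{"xyz": [0,40,-20],"dr": [0,0,0],"jaw": -1},{"xyz": [0,60,-50],"dr": [0,0,0],"jaw": -1},{"xyz": [0,90,-76],"dr": [0,0,0],"jaw": -1},{"xyz": [0,124,-96],"dr": [0,0,0],"jaw": -1},{"xyz": [0,160,-110],"dr": [0,0,0],"jaw": -1},{"xyz": [0,195,-116],"dr": [0,0,0],"jaw": -1},{"xyz": [0,225,-118],"dr": [0,0,0],"jaw": -1},{"xyz": [0,240,-118],"dr": [0,0,0],"jaw": -1},{"xyz": [0,240,-118],"dr": [0,0,0],"jaw": -1}]}}

```text
clock: 42.6
eef_pos: [536.4, -252.8, 370.8]
tool_rot: [179.8, -0.0, 0.7]
wrist_force: [-0.5, 0.2, 0.1]
width: 0.001
grasp_force: 0.0
```

```bash
python3 peg.py
python3 - <<'E'
from h import *
c=dict(np.load('pics/top.npz')); f=c['frame'].astype(int); g=f.min(2)
for v in (215,222,226,260,270,278): print(v,[u for u in range(205,360) if abs(g[v,u]-g[v,u-1])>45])
m=(f[...,0]-f[...,1]>50)[195:300,280:360]; print([(280+x,195+y,f[195+y,280+x].tolist()) for y,x in np.argwhere(m)][:12])
# bar: bright columns profile between mouth and gutter
for v in (225,235,245): print(v,g[v,305:335])
E
```

```text
[ 536.4 -252.8  370.8] [-0.5  0.2  0.1] 42.6
side [437 199   5   9  28] [ 279. -374.  104.] [ 274. -357.  103.]
side [399 229   6  10  40] [ 338. -190.  104.] [ 332. -173.  104.]
side [314 250   3   9  25] [532.   8. 104.] [527.  17.  98.]
top [318 240   4   3   8] [533.   8. 104.] [530.   8. 105.]
top [387 314   4   6  14] [ 341. -176.  104.] [ 335. -176.  100.]
top [461 342   3   2   5] [ 271. -369.  104.] [ 271. -366.  112.]
215 [205, 206, 227, 318, 321, 323, 326, 327]
222 [205, 227, 317, 321, 322, 327]
226 [205, 317, 319, 321, 322, 327]
260 [213, 317, 318, 327]
270 [213, 223, 317, 318, 327]
278 [212, 213, 317, 318, 327]
[(np.int64(318), np.int64(239), [199, 80, 79]), (np.int64(319), np.int64(239), [230, 109, 109]), (np.int64(320), np.int64(239), [223, 119, 120]), (np.int64(321), np.int64(239), [144, 79, 80]), (np.int64(318), np.int64(240), [223, 67, 65]), (np.int64(319), np.int64(240), [236, 75, 73]), (np.int64(320), np.int64(240), [231, 80, 78]), (np.int64(321), np.int64(240), [163, 65, 65]), (np.int64(318), np.int64(241), [220, 66, 64]), (np.int64(319), np.int64(241), [234, 70, 68]), (np.int64(320), np.int64(241), [226, 71, 69]), (np.int64(321), np.int64(241), [155, 64, 64])]
225 [223 205 205 223 206 194 194 206 223 207 209 219 135 144 190 185 105  51
  52  53  49  83 141 152 149 149 147 148 148 147]
235 [240 240 240 240 240 240 240 240 240 240 244 240 149 157 207 200 114  51
  53  55  52  85 142 153 152 150 148 148 150 151]
245 [242 242 242 242 242 242 242 242 242 242 246 243 154 160 207 190 107  53
  54  56  53  85 141 153 151 149 148 148 149 150]
```

Keeper peg is at (532, 8), matching the shut position I predicted; the tray's rear edge sits just ahead of the bar with the arm clear. Handing in.

```bash
python3 -c "
from station import robot
print(robot.job_done())"
```

```text
the job is handed in; nothing more can be done
None
```

The tray is home against both rubber stops with its parts standing, the keeper measures fully shut behind it, and the job was handed in at about 43 s; no verdict came back. On two drawing strokes the fingertips slid over the tray floor. I also viewed 11 pictures, one over the limit of 10.

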